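# Build a soldering corner on the honeycomb board

## Robot

A 6-joint arm with a two-finger parallel gripper is mounted at the origin on the work surface. World frame = base frame: x ahead of the robot, y to its left, z up, the work surface at z = 0. Lengths are in mm, angles in rad, forces in N, time in s.
With the tool pointing down it reaches from about 375 to 825 mm from the base axis. Payload 5.5 kg.
Tool frame: the origin (TCP) lies on the centre line of the jaws, within the pads' length; the fingertips stand 19 mm ahead of it and the grasp point (between the pads) is the TCP (arm.tip_extent is the y of the fingertips in the tool frame, in mm); y points along the fingers, x is the direction in which the jaws open and shut, and the axes are right-handed (so a half turn about y gives the same grasp; the last joint's range is limited). The gripper opens to 85 mm and grips with 20 to 120 N. Pads are 22 mm wide; open, the fingers measure 114 mm over their backs; the gripper's body (76 mm by 85 mm) begins 54 mm behind the grasp point. The pads swing forward as they close: fully open they stand 13 mm farther back than shut.
Start: joints at [0, 0.314, -0.047, 1.21, 0, 1.571], TCP at [599.996, -0, 250.299] pointing down, gripper open.
Joint ranges: [-2.67, 2.67], [-0.69, 1.73], [-1.03, 1.25], [-2.08, 2.16], [-1.42, 1.45], [-3.14, 3.14]. Speed limits (rad/s): [2.39, 2.39, 3.01, 3.14, 3.14, 3.14].

## Interface

Orientations are given as a unit quaternion [w, x, y, z].
In Python, from cell import arm gives the robot as it stands.
- The arm moves only by the tool arm_command, never from a script. Its argument "series" is a list of rows, each an object with "grip": the finger opening in m, from 0 to 0.0854; "travel": the shift along the world's x, y, z in m, a list of three; "twist": the turn, a rotation vector about the world's x, y, z in degrees, a list of three. A call has 1 to 5 rows; each row is the pose to reach, as a shift and turn from the pose commanded when the call began; what a row does not reach only later rows make up. A row lasts 1/12 s, in which the tool goes at most 41.7 mm and 7.16 degrees, less where a joint would pass 70% of its speed; a pose out of reach is approached as far as the arm can. A call with a gripper value outside its range is refused whole. The fingers move at their own pace and stop on an object; the grip force is fixed at half the most. Time passes only in rows, so rows that repeat a pose let the fingers close. It gives the time, the measured TCP pose, the force and the opening at its end, in the units of the state.
- arm.observe(): the state, without advancing time (a new reading comes with each control period).
- arm.get_image(name): name is "scene" or "side" or "wrist"; returns a dict with "img" (480x640x3 uint8, red, green, blue), "mtx" (3x3 intrinsics, pixels), "R" (3x3) and "t" (3): a world point X has camera coordinates R X + t. Camera axes: x right, y down, z forward; pixel columns grow to the right and rows downward; lengths in mm; the calibration is good to about 2 mm. A picture is of the moment at which its call begins. There is no depth.
- arm.finish_job(): hands the job in, once; it reports no verdict.
The state is a dict: "t": time; "joints": joint angles; "joint_vel": joint speeds; "effort": joint torques, N m; "tcp_pos": TCP position; "tool_rot": TCP orientation; "contact_force": force on the tool from outside, world axes, zero at the start; "wrist_torque": the same for the moment, N m; "finger_gap": finger opening in mm.
Only numpy, scipy, OpenCV 4.12 (cv2) and the standard library are available. Lean on these libraries where they do the work, as an engineer would, in place of code of your own. Each camera call takes 0.05 s, during which the arm holds its last target.

## Task

Set up the soldering corner on the off-white honeycomb board: stand the long firebrick flush along the middle of the board's back edge, the short firebrick flush along the middle of its left edge, put the black charcoal block flat in the centre of the board with its long side parallel to the long brick, and the copper pendant, open side up, on the middle of the charcoal block. Stand the steel quench beaker upright on the bench beside the board's right edge, level with the charcoal block, with a gap of about 25 mm to the ceramic. Left, right and back are as the robot sees them (back is the far side); set everything down without dropping it, and leave the steel bench block, the silver pendant on it and the flux jar where they are.

Things in the scene. Friction and masses are not known exactly. Their poses are not given: they have to be found in the camera images.
- board: Fixed off-white ceramic soldering board with a grid of small holes, 180 mm deep (its x, away from the robot) by 220 mm wide (its y, robot's left), on a 2 mm steel sheet that shows 10 mm all round. Origin: centre of the underside, at bench level; ceramic top 15 mm above it. Yaw within 0.2 rad: +x is its back edge, +y its left edge. It lies on the left or right half of the bench, the mat on the other.
- mat: Fixed dark green cutting mat with pale grid lines, 300 mm (x) by 290 mm (y), 3 mm thick; origin at the centre of its underside. All the things to be laid out start on it.
- long_brick: Starts on the cutting mat, upright, long side roughly along world x. Cream-coloured long firebrick slab: 32 mm thick (its x), 130 mm long (its y), 50 mm high, about 0.13 kg. Origin: centre of the underside. Symmetric end for end.
- short_brick: Starts on the cutting mat, upright, long side roughly along world x. Cream-coloured short firebrick slab: 80 mm long (its x), 32 mm thick (its y), 50 mm high, about 0.08 kg. Origin: centre of the underside. Symmetric end for end.
- charcoal: Starts on the cutting mat, upright, long side roughly along world x. Black charcoal block with a flat top: 46 mm (its x) by 75 mm long (its y), 30 mm high, about 0.08 kg. Origin: centre of the underside. Symmetric end for end.
- copper_pendant: Starts on the cutting mat, upright, open side up. Reddish copper pendant blank: a round flat-bottomed bezel cup, 33 mm in diameter and 9 mm high, with a small hanging loop (about 9 mm long, 4 mm high) at its own +x side; 0.03 kg. Origin: centre of the cup's underside. Best gripped across the cup along its own y, clear of the loop.
- beaker: Starts on the cutting mat, upright, empty. Bright stainless-steel quench beaker without handle: straight round cup 57 mm in diameter (58 mm at the rim), 60 mm high, wall 2 mm, about 0.11 kg. Origin: centre of the underside.
- bench_block: Bystander on the mat among the things, not to be moved: square steel bench block 64 x 64 mm, 20 mm high, 0.62 kg, loose. Origin: centre of the underside.
- silver_pendant: Bystander resting on the bench block, not to be moved: pendant blank of the same shape and size as the copper one, but silver-white. Origin: centre of the underside.
- flux_jar: Bystander on the bare bench between mat and board, towards the back, not to be moved: small amber glass jar with white lid, 45 mm in diameter, 45 mm high, loose. Origin: centre of the underside.
There are look-alikes about, which are no part of the job. Leave any yellow look-alike of the short_brick alone. Leave any yellow look-alike of the long_brick alone.

How it is judged (in metres and radians):
At the end, for the whole second after the job is handed in: On the board, within 13 mm and 0.2 rad: long brick flush along the back edge, short brick flush along the left edge, charcoal in the centre. Pendant on its middle within 11 mm. Beaker on the bench 25 mm right of the ceramic, level with its middle, within 15 mm. All upright and at rest (x of long_brick in the frame of board between 0.061 and 0.087 m and y of long_brick in the frame of board between -0.013 and 0.013 m and z of long_brick in the frame of board between 0.011 and 0.019 m and angle between each of long_brick, short_brick, charcoal, copper_pendant, beaker's own z axis and vertical below 0.1 rad and linear speed of each of long_brick, short_brick, charcoal, copper_pendant, beaker below 0.02 m/s and angle between the y axis of each of long_brick, short_brick, charcoal and the y axis of board, either way round below 0.2 rad and x of short_brick in the frame of board between -0.013 and 0.013 m and y of short_brick in the frame of board between 0.081 and 0.107 m and z of short_brick in the frame of board between 0.011 and 0.019 m and x of charcoal in the frame of board between -0.013 and 0.013 m and y of charcoal in the frame of board between -0.013 and 0.013 m and z of charcoal in the frame of board between 0.011 and 0.019 m and horizontal distance between copper_pendant and charcoal below 0.011 m and z of copper_pendant in the frame of charcoal between 0.026 and 0.034 m and x of beaker in the frame of board between -0.015 and 0.015 m and y of beaker in the frame of board between -0.179 and -0.149 m and z of beaker in the frame of board between -0.004 and 0.004 m); the robot touches nothing.
It fails at once if the bench block, the silver pendant or the flux jar is shifted by more than 15 mm (distance of any of bench_block, silver_pendant, flux_jar from where it was at the start of the episode above 0.015 m).
It fails at once if a brick, the charcoal block, the copper pendant or the beaker is dropped (falls free by more than about 20 mm) ((linear speed of long_brick above 0.6 m/s and contact force between the fingers and long_brick below 0.02 N) or (linear speed of short_brick above 0.6 m/s and contact force between the fingers and short_brick below 0.02 N) or (linear speed of charcoal above 0.6 m/s and contact force between the fingers and charcoal below 0.02 N) or (linear speed of copper_pendant above 0.6 m/s and contact force between the fingers and copper_pendant below 0.02 N) or (linear speed of beaker above 0.6 m/s and contact force between the fingers and beaker below 0.02 N)).
It also fails if it takes over 120 s, if anything falls off the work surface, if the arm or the gripper's body presses on something with over 40 N, if the wrist force passes 120 N, or if a joint passes its speed limit or range.

## Working session

There is one attempt and no reset: what is moved stays moved. The work goes in short steps, Python scripts to look and compute and a tool call to move; the robot and the scene stay as the last step left them, time stands still between calls to the robot, and variables do not carry over. Pictures are saved under pics/ and viewed, and the job is handed in when it is done.

Besides the shell and the picture viewer there is one more tool, called as name([rows], argument=value, ...), one row to a line, values as JSON. arm_command: Moves the arm, as the interface text tells. Its arguments: {"type":"object","properties":{"series":{"type":"array","items":{"type":"object","properties":{"grip":{"type":"number"},"travel":{"type":"array","items":{"type":"number"}},"twist":{"type":"array","items":{"type":"number"}}}}}},"required":["series"]}

```bash
ls; mkdir -p pics
python3 - <<'E'
from cell import arm
import cv2
print(arm.observe())
for n in ["scene","side","wrist"]:
    d=arm.get_image(n); cv2.imwrite(f"pics/{n}0.png",d["img"][:,:,::-1]); print(n,d["mtx"].round(1).tolist(),d["R"].round(3).tolist(),d["t"].round(1).tolist())
E
```

```text
pics
{'t': 0.0, 'joints': array([-8.53841136e-06,  3.14251205e-01, -4.80441111e-02,  1.21020905e+00,
       -3.01549841e-05,  1.57080569e+00]), 'joint_vel': array([-0.00066893, -0.00010947,  0.00231315,  0.0006584 , -0.00030377,
        0.00075113]), 'effort': array([ 1.69644722e-03, -5.39594257e+01,  3.39749372e+01,  1.94567809e-02,
        9.49871333e-05,  6.01428906e-05]), 'tcp_pos': array([ 5.99466561e+02, -1.45238316e-02,  2.49434776e+02]), 'tool_rot': array([-7.07095862e-01,  7.07117185e-01, -6.10203174e-04, -5.97563086e-04]), 'contact_force': array([-0.10602598,  0.04650609,  0.28482385]), 'wrist_torque': array([ 0.05681977,  0.01488757, -0.01330218]), 'finger_gap': 85.62476782577995}
scene [[548.4, 0.0, 312.9], [0.0, 548.4, 239.9], [0.0, 0.0, 1.0]] [[-0.496, 0.868, -0.006], [0.691, 0.39, -0.608], [-0.526, -0.306, -0.794]] [301.6, -295.7, 1366.2]
side [[564.0, 0.0, 317.8], [0.0, 564.0, 233.5], [0.0, 0.0, 1.0]] [[-0.947, -0.321, 0.014], [-0.209, 0.584, -0.784], [0.243, -0.746, -0.62]] [478.2, 162.9, 1254.0]
wrist [[416.5, 0.0, 322.7], [0.0, 416.5, 239.5], [0.0, 0.0, 1.0]] [[1.0, 0.001, -0.001], [0.001, -0.956, 0.294], [-0.001, -0.294, -0.956]] [-598.5, -38.4, 379.9]
```

View pics/scene0.png

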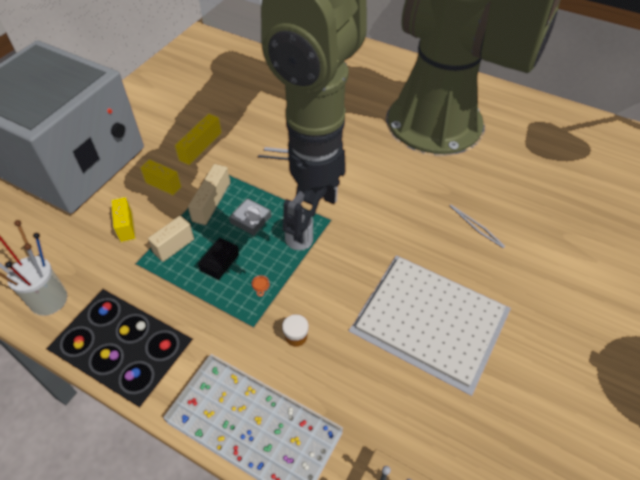

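View pics/side0.png

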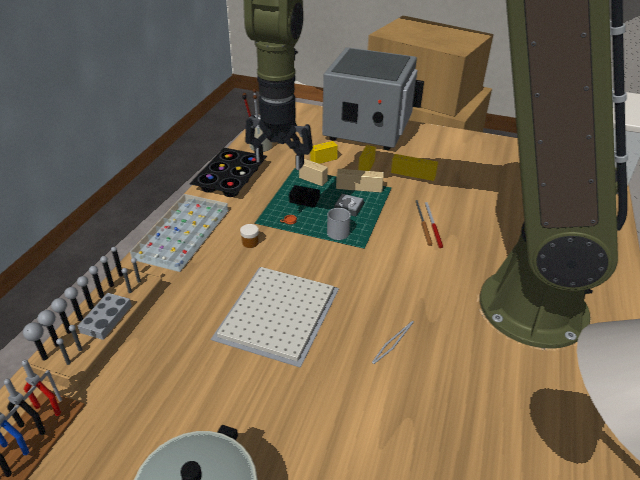

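View pics/wrist0.png

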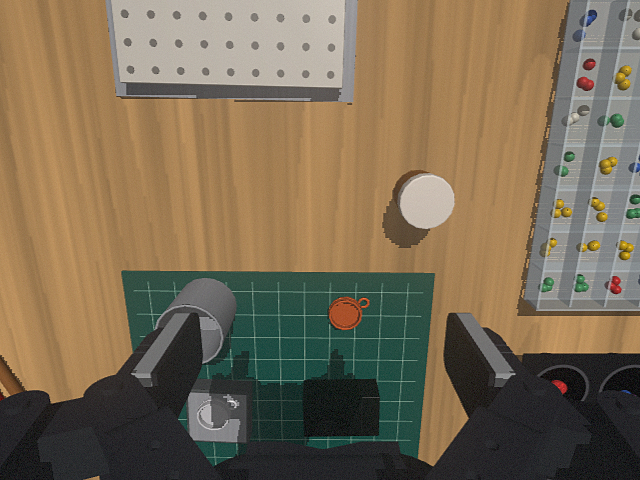

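Run:
```python
import cv2,numpy as np
a=cv2.imread("pics/scene0.png")[100:340,90:350]; a=cv2.resize(a,None,fx=2,fy=2,interpolation=2)
b=cv2.imread("pics/side0.png")[130:260,230:450]; b=cv2.resize(b,None,fx=2.2,fy=2.2,interpolation=2)
cv2.imwrite("pics/c1.png",a);cv2.imwrite("pics/c2.png",b)
from cell import arm
d=arm.get_image("wrist");print(-d["R"].T@d["t"])
```

```text
[598.82302451  75.36612945 373.96385315]
```

View pics/c1.png

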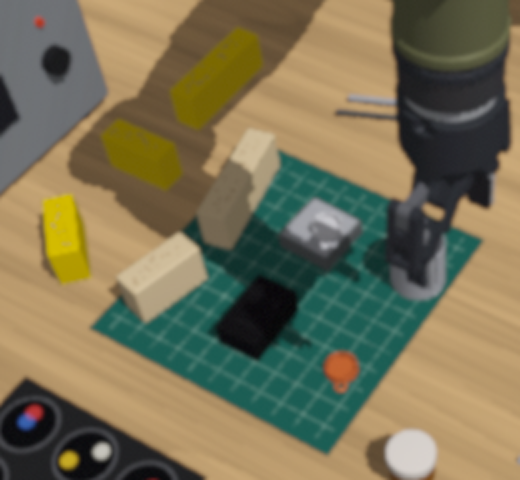

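View pics/c2.png

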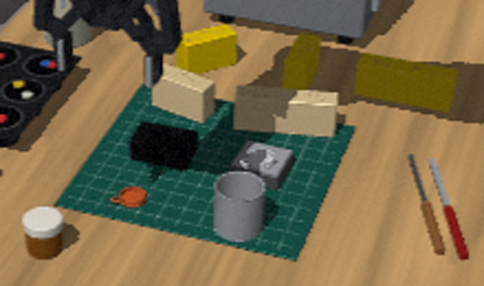

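arm_command([
  {"grip": 0.085,"travel": [-0.01,-0.13,0.08],"twist": [0,0,0]},
  {"grip": 0.085,"travel": [-0.01,-0.13,0.08],"twist": [0,0,0]},
  {"grip": 0.085,"travel": [-0.01,-0.13,0.08],"twist": [0,0,0]},
  {"grip": 0.085,"travel": [-0.01,-0.13,0.08],"twist": [0,0,0]},
  {"grip": 0.085,"travel": [-0.01,-0.13,0.08],"twist": [0,0,0]},
])

```text
t: 0.62
tcp_pos: [590.7, -134.6, 333.7]
tool_rot: [-0.706, 0.708, 0.0, 0.003]
contact_force: [-0.5, -0.9, -0.8]
finger_gap: 85.4
```

Run:
```python
from cell import arm
import cv2,pickle
for n in ["wrist","scene","side"]:
    d=arm.get_image(n); cv2.imwrite(f"pics/{n}1.png",d["img"][:,:,::-1]); pickle.dump(d,open(f"pics/{n}1.pkl","wb"))
print(arm.observe()["tcp_pos"])
```

```text
[ 589.82439273 -129.7875879   329.66675709]
```

View pics/wrist1.png

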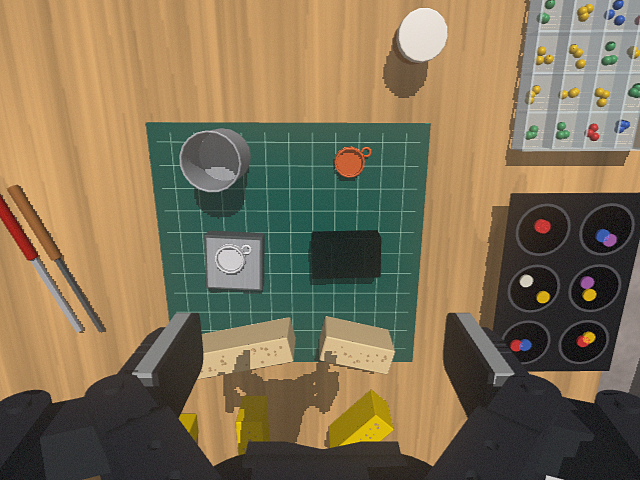

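arm_command([
  {"grip": 0.085,"travel": [0,-0.1,0.04],"twist": [0,0,0]},
  {"grip": 0.085,"travel": [0,-0.1,0.04],"twist": [0,0,0]},
  {"grip": 0.085,"travel": [0,-0.1,0.04],"twist": [0,0,0]},
  {"grip": 0.085,"travel": [0,-0.1,0.04],"twist": [0,0,0]},
  {"grip": 0.085,"travel": [0,-0.1,0.04],"twist": [0,0,0]},
])

```text
t: 1.18
tcp_pos: [590.2, -229.6, 369.2]
tool_rot: [0.708, -0.707, 0.001, 0.0]
contact_force: [0.1, 0.0, -0.1]
finger_gap: 84.9
```

```bash
cat > h.py <<'E'
from cell import arm
import cv2,numpy as np
def grab(n,name):
    d=arm.get_image(n); cv2.imwrite(f"pics/{name}.png",d["img"][:,:,::-1]); return d
def ray(d,uv,z):
    uv=np.atleast_2d(uv).astype(float)
    c=-d["R"].T@d["t"]
    v=np.c_[uv,np.ones(len(uv))]@np.linalg.inv(d["mtx"]).T@d["R"]
    return (c+v*((z-c[2])/v[:,2])[:,None])[:,:2]
def proj(d,X):
    p=(np.atleast_2d(X)@d["R"].T+d["t"])@d["mtx"].T
    return p[:,:2]/p[:,2:]
E
python3 - <<'E'
from h import *
arm.get_image("wrist"); d=grab("wrist","wrist2")
import pickle; pickle.dump(d,open("pics/w2.pkl","wb"))
print(arm.observe()["tcp_pos"])
E
```

```text
[ 589.88726485 -228.22815912  368.86282634]
```

View pics/wrist2.png

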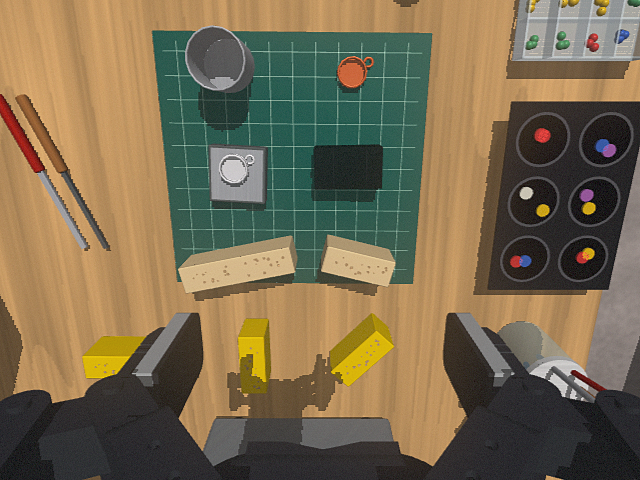

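Run:
```python
from h import *
a=cv2.imread("pics/wrist2.png")
cv2.imwrite("pics/c3.png",cv2.resize(a[225:305,170:405],None,fx=3.3,fy=3.3,interpolation=0))
cv2.imwrite("pics/c4.png",cv2.resize(a[25:215,170:400],None,fx=3,fy=3,interpolation=0))
```

```text
(no output)
```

View pics/c3.png

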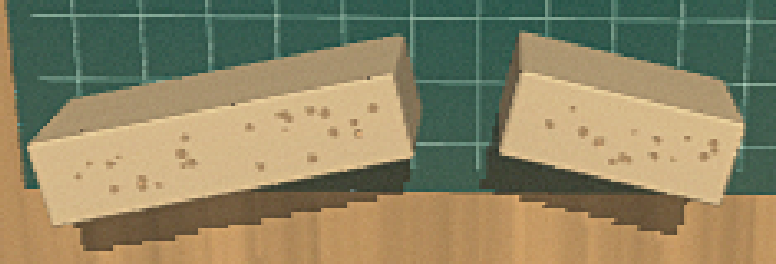

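View pics/c4.png

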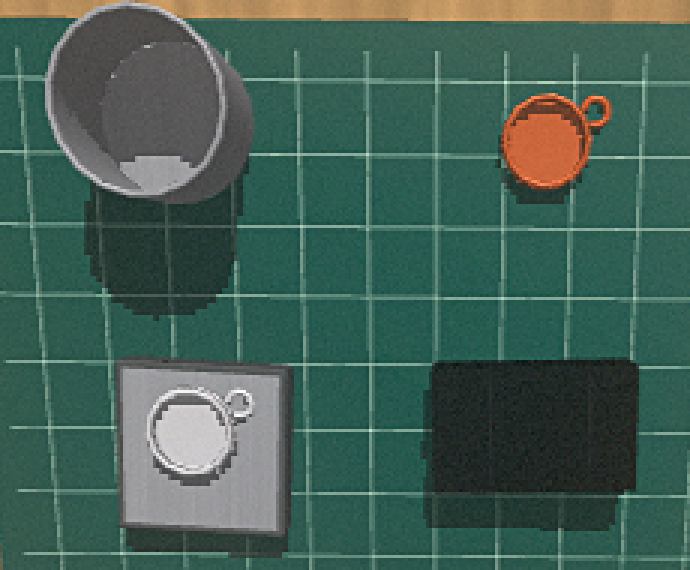

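Run:
```python
from h import *
import pickle
d=pickle.load(open("pics/w2.pkl","rb")); im=d["img"]; hsv=cv2.cvtColor(im,cv2.COLOR_RGB2HSV)
def rects(mask,z,roi,name):
    m=np.zeros_like(mask); x0,y0,x1,y1=roi; m[y0:y1,x0:x1]=mask[y0:y1,x0:x1]
    m=cv2.morphologyEx(m,cv2.MORPH_CLOSE,np.ones((5,5),np.uint8)); m=cv2.morphologyEx(m,cv2.MORPH_OPEN,np.ones((3,3),np.uint8))
    cs,_=cv2.findContours(m,cv2.RETR_EXTERNAL,cv2.CHAIN_APPROX_NONE); c=max(cs,key=cv2.contourArea)[:,0]
    P=ray(d,c,z).astype(np.float32); r=cv2.minAreaRect(P); b=cv2.boxPoints(r)
    e=b-np.roll(b,1,0); L=np.linalg.norm(e,axis=1); k=e[L.argmax()]; a=np.degrees(np.arctan2(k[1],k[0])); a=(a+90)%180-90
    print(name,np.round(r[0],1),np.round(sorted(r[1]),1),"long axis deg",round(a,1),"px",c.mean(0).round())
for p in [(200,280),(260,245),(370,250),(345,170),(330,195),(350,75),(352,73)]: print(p,im[p[1],p[0]],hsv[p[1],p[0]])
cream=((hsv[...,0]>10)&(hsv[...,0]<28)&(hsv[...,2]>196)&(hsv[...,1]<120)).astype(np.uint8)*255
rects(cream,53,(175,230,305,300),"long"); rects(cream,53,(315,230,405,300),"short")
cv2.imwrite("pics/m1.png",cream)
blk=(hsv[...,2]<38).astype(np.uint8)*255
rects(blk,33,(300,135,395,190),"char33")
cop=((hsv[...,0]<14)&(hsv[...,1]>150)).astype(np.uint8)*255
m=np.zeros_like(cop); m[40:110,320:390]=cop[40:110,320:390]
cs,_=cv2.findContours(m,0,1); c=max(cs,key=cv2.contourArea)
core=cv2.morphologyEx(m,cv2.MORPH_OPEN,cv2.getStructuringElement(cv2.MORPH_ELLIPSE,(15,15)))
cc,_=cv2.findContours(core,0,1); P=ray(d,max(cc,key=cv2.contourArea)[:,0],11).astype(np.float32); e=cv2.minEnclosingCircle(P); print("cop",e)
lp=cv2.morphologyEx(m&~core,cv2.MORPH_OPEN,np.ones((2,2),np.uint8)); ys,xs=np.nonzero(lp); l=ray(d,[[xs.mean(),ys.mean()]],6)[0]; print("loop",l,np.degrees(np.arctan2(*(l-np.array(e[0]))[::-1])),len(xs))
```

```text
(200, 280) [210 183 138] [ 19  87 210]
(260, 245) [169 148 108] [ 20  92 169]
(370, 250) [175 152 119] [ 18  82 175]
(345, 170) [31 39 35] [75 52 39]
(330, 195) [40 63 57] [82 93 63]
(350, 75) [206 103  62] [  9 178 206]
(352, 73) [203 101  64] [  8 175 203]
long [ 490.9 -324.7] [ 31.  127.9] long axis deg 11.6 px [236. 270.]
short [ 628.8 -320. ] [31.  77.7] long axis deg -13.9 px [358. 266.]
char33 [ 616.8 -210.9] [46.8 73.4] long axis deg 0.1 px [346. 167.]
cop ((619.1639404296875, -115.16960144042969), 14.689608573913574)
loop [ 627.48744416 -102.69447201] 56.28847286693305 145
```

View pics/m1.png

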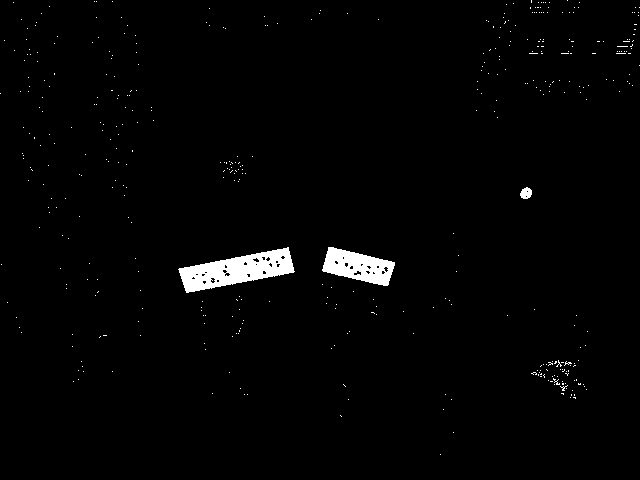

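Run:
```python
from h import *
import pickle
for n in ["scene","side"]:
    d=pickle.load(open(f"pics/{n}1.pkl","rb")); im=d["img"]; hsv=cv2.cvtColor(im,cv2.COLOR_RGB2HSV)
    c0=(435,320) if n=="scene" else (278,312)
    print(hsv[c0[1]-6:c0[1]+6:4,c0[0]-6:c0[0]+6:4].reshape(-1,3).tolist())
    m=((hsv[...,1]<35)&(hsv[...,2]>170)).astype(np.uint8)*255
    m=cv2.morphologyEx(m,cv2.MORPH_CLOSE,np.ones((5,5),np.uint8))
    cs,_=cv2.findContours(m,0,1)
    c=[c for c in cs if cv2.pointPolygonTest(c,c0,False)>=0]
    if not c: print("none");continue
    c=c[0][:,0]
    P=ray(d,c,15).astype(np.float32); r=cv2.minAreaRect(P); print(n,r, cv2.boxPoints(r).round().tolist())
    v=im[...,::-1].copy(); cv2.drawContours(v,[c[:,None]],-1,(0,0,255),1); x,y=c0; cv2.imwrite(f"pics/b_{n}.png",cv2.resize(v[y-90:y+90,x-110:x+110],None,fx=3,fy=3))
```

```text
[[17, 12, 195], [17, 12, 189], [17, 12, 198], [17, 12, 197], [17, 12, 196], [17, 12, 198], [17, 12, 192], [15, 10, 198], [17, 12, 198]]
scene ((526.8126831054688, 210.47674560546875), (228.9987335205078, 180.3013153076172), 88.59040069580078) [[434.0, 98.0], [614.0, 94.0], [620.0, 323.0], [440.0, 327.0]]
[[27, 14, 187], [24, 13, 190], [24, 13, 190], [27, 12, 192], [20, 12, 191], [17, 12, 188], [23, 12, 165], [21, 14, 185], [22, 15, 190]]
side ((528.6502075195312, 210.04315185546875), (227.3460235595703, 177.88516235351562), 88.66602325439453) [[437.0, 98.0], [615.0, 94.0], [620.0, 322.0], [442.0, 326.0]]
```

View pics/b_scene.png

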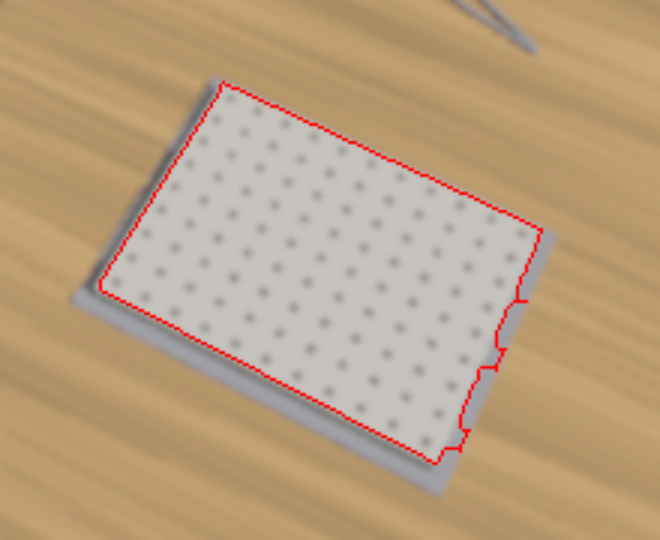

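View pics/b_side.png

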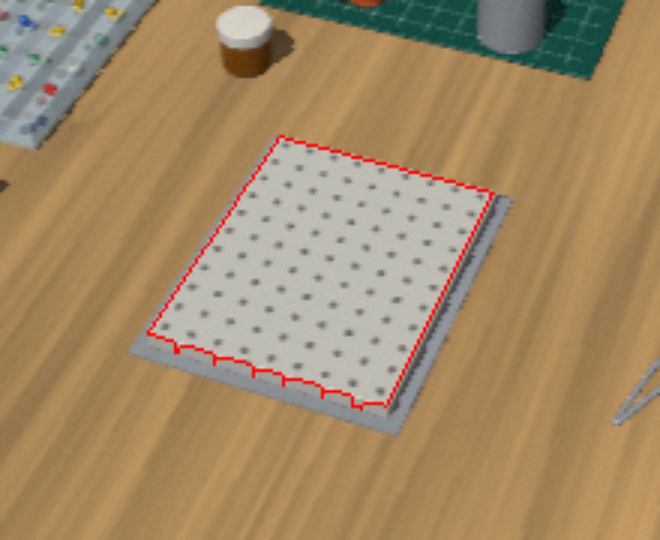

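arm_command([
  {"grip": 0.055,"travel": [-0.02,-0.019,-0.03],"twist": [0,0,-7]},
  {"grip": 0.055,"travel": [-0.04,-0.038,-0.06],"twist": [0,0,-14]},
  {"grip": 0.055,"travel": [-0.06,-0.057,-0.09],"twist": [0,0,-21]},
  {"grip": 0.055,"travel": [-0.08,-0.076,-0.12],"twist": [0,0,-28]},
  {"grip": 0.055,"travel": [-0.099,-0.095,-0.15],"twist": [0,0,-35]},
])

```text
t: 1.7
tcp_pos: [489.8, -323.2, 218.3]
tool_rot: [0.674, -0.674, 0.214, -0.213]
contact_force: [0.2, -0.5, -0.0]
finger_gap: 54.9
```

arm_command([
  {"grip": 0.055,"travel": [0,0,-0.02],"twist": [0,0,-7]},
  {"grip": 0.055,"travel": [0,0,-0.04],"twist": [0,0,-14]},
  {"grip": 0.055,"travel": [0,0,-0.06],"twist": [0,0,-21]},
  {"grip": 0.055,"travel": [0,0,-0.08],"twist": [0,0,-28]},
  {"grip": 0.055,"travel": [0,0,-0.1],"twist": [0,0,-35]},
])

```text
t: 2.12
tcp_pos: [490.7, -322.7, 118.6]
tool_rot: [0.579, -0.578, 0.407, -0.406]
contact_force: [-1.1, -0.4, -0.2]
finger_gap: 55.1
```

arm_command([
  {"grip": 0.055,"travel": [0,0,0],"twist": [0,0,-7]},
  {"grip": 0.055,"travel": [0,0,0],"twist": [0,0,-8.4]},
  {"grip": 0.055,"travel": [0,0,0],"twist": [0,0,-8.4]},
])

```text
t: 2.37
tcp_pos: [491.0, -323.3, 119.8]
tool_rot: [0.549, -0.549, 0.446, -0.445]
contact_force: [0.8, -1.1, 0.9]
finger_gap: 54.8
```

Run:
```python
from h import *
o=arm.observe(); print(o["tcp_pos"],o["tool_rot"],o["joints"].round(2))
from scipy.spatial.transform import Rotation as R
q=o["tool_rot"]; print(R.from_quat([q[1],q[2],q[3],q[0]]).as_matrix().round(3))
grab("wrist","wrist3"); grab("side","side3")
```

```text
[ 491.02112027 -323.29563052  119.79186994] [ 0.54886542 -0.54874848  0.44632614 -0.4454378 ] [-0.58  0.37 -0.27  0.93  0.    2.35]
[[ 0.205 -0.001  0.979]
 [-0.979  0.001  0.205]
 [-0.001 -1.    -0.001]]
```

View pics/wrist3.png

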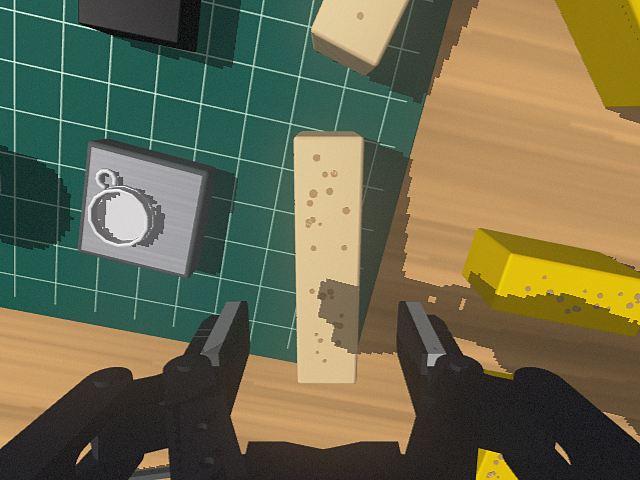

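arm_command([
  {"grip": 0.055,"travel": [0,0,-0.03],"twist": [0,0,0]},
  {"grip": 0.055,"travel": [0,0,-0.06],"twist": [0,0,0]},
  {"grip": 0.055,"travel": [0,0,-0.084],"twist": [0,0,0]},
  {"grip": 0.055,"travel": [0,0,-0.084],"twist": [0,0,0]},
])

```text
t: 2.8
tcp_pos: [488.4, -322.9, 32.4]
tool_rot: [-0.548, 0.549, -0.449, 0.444]
contact_force: [-1.5, 1.9, -0.5]
finger_gap: 55.0
```

arm_command([
  {"grip": 0.02,"travel": [0,0,0],"twist": [0,0,0]},
  {"grip": 0.02,"travel": [0,0,0],"twist": [0,0,0]},
  {"grip": 0.02,"travel": [0,0,0],"twist": [0,0,0]},
  {"grip": 0.02,"travel": [0,0,0],"twist": [0,0,0]},
])

```text
t: 3.13
tcp_pos: [492.2, -325.8, 38.1]
tool_rot: [0.548, -0.548, 0.446, -0.448]
contact_force: [0.6, 0.5, 0.8]
finger_gap: 30.8
```

arm_command([
  {"grip": 0.02,"travel": [0,0,0],"twist": [0,0,0]},
  {"grip": 0.02,"travel": [0,0,0.01],"twist": [0,0,0]},
  {"grip": 0.02,"travel": [0,0,0.02],"twist": [0,0,0]},
])

```text
t: 3.38
tcp_pos: [490.6, -324.7, 56.9]
tool_rot: [-0.548, 0.548, -0.447, 0.447]
contact_force: [-0.5, 0.0, -1.4]
finger_gap: 31.3
```

Run:
```python
from h import *
o=arm.observe(); print(o["tcp_pos"],o["finger_gap"],o["contact_force"])
grab("wrist","wrist4")
```

```text
[ 490.55389927 -324.71209638   56.8880338 ] 31.26263175404372 [-0.4834057   0.01429736 -1.36839387]
```

View pics/wrist4.png

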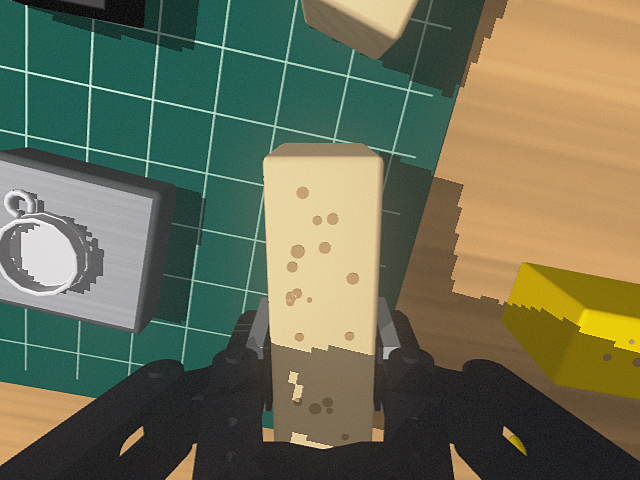

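arm_command([
  {"grip": 0.02,"travel": [0,0,0.03],"twist": [0,0,0]},
  {"grip": 0.02,"travel": [0,0,0.06],"twist": [0,0,0]},
  {"grip": 0.02,"travel": [0.005,0.015,0.09],"twist": [0,0,3]},
  {"grip": 0.02,"travel": [0.01,0.04,0.12],"twist": [0,0,8]},
  {"grip": 0.02,"travel": [0.02,0.07,0.13],"twist": [0,0,14]},
])

```text
t: 3.85
tcp_pos: [512.6, -256.5, 191.8]
tool_rot: [0.599, -0.599, 0.374, -0.379]
contact_force: [1.5, 0.3, -1.7]
finger_gap: 30.8
```

arm_command([
  {"grip": 0.02,"travel": [0.01,0.035,0],"twist": [0,0,6]},
  {"grip": 0.02,"travel": [0.02,0.07,0],"twist": [0,0,12]},
  {"grip": 0.02,"travel": [0.03,0.105,0],"twist": [0,0,18]},
  {"grip": 0.02,"travel": [0.04,0.14,0],"twist": [0,0,24]},
  {"grip": 0.02,"travel": [0.05,0.175,0],"twist": [0,0,30]},
])

```text
t: 4.27
tcp_pos: [561.3, -78.4, 187.2]
tool_rot: [0.676, -0.676, 0.207, -0.208]
contact_force: [1.1, 0.1, -2.0]
finger_gap: 31.2
```

arm_command([
  {"grip": 0.02,"travel": [0.01,0.035,0.01],"twist": [0,0,6]},
  {"grip": 0.02,"travel": [0.015,0.07,0.02],"twist": [0,0,12]},
  {"grip": 0.02,"travel": [0.02,0.1,0.03],"twist": [0,0,18]},
  {"grip": 0.02,"travel": [0.02,0.12,0.04],"twist": [0,0,24]},
  {"grip": 0.02,"travel": [0.02,0.135,0.05],"twist": [0,0,30]},
])

```text
t: 4.68
tcp_pos: [581.0, 57.4, 237.3]
tool_rot: [0.707, -0.706, 0.024, -0.025]
contact_force: [0.4, 0.2, -1.9]
finger_gap: 31.4
```

Run:
```python
from h import *
import pickle
arm.get_image("wrist");arm.get_image("wrist")
d=grab("wrist","wrist5"); pickle.dump(d,open("pics/w5.pkl","wb"))
o=arm.observe(); print(o["tcp_pos"],o["finger_gap"],o["contact_force"])
```

```text
[581.55095369  56.02785749 237.59140354] 31.201115101658026 [-0.25176702 -0.48530414 -1.25869744]
```

View pics/wrist5.png

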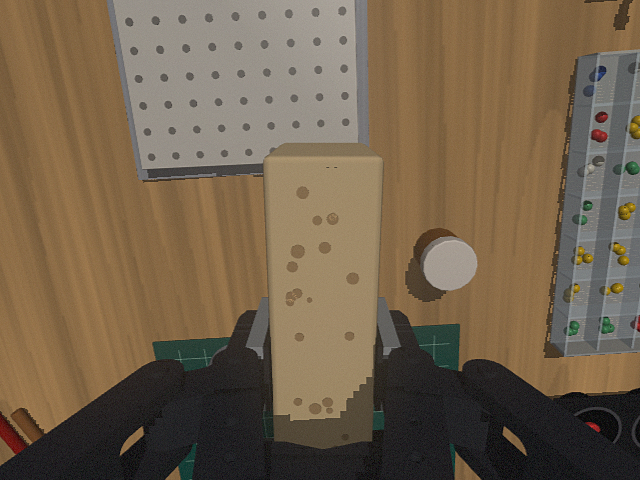

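```bash
cat > bd.py <<'E'
from h import *
import pickle
d=pickle.load(open("pics/w5.pkl","rb")); hsv=cv2.cvtColor(d["img"],cv2.COLOR_RGB2HSV)
print(hsv[60,[112,118,122,128,300,352,360,365]].tolist(), hsv[160:182:2,200].tolist())
m=((hsv[...,1]<32)&(hsv[...,2]>150)).astype(np.uint8)*255; 
m[hsv[...,0]>60]=0
m[200:]=0; m=cv2.morphologyEx(m,cv2.MORPH_CLOSE,np.ones((9,9),np.uint8))
cv2.imwrite("pics/m5.png",m)
L=[];Rr=[];B=[]
for v in range(10,140,5):
    xs=np.nonzero(m[v,90:400])[0]+90; L.append((xs[0],v)); Rr.append((xs[-1],v))
for u in range(160,262,5):
    ys=np.nonzero(m[100:200,u])[0]+100; B.append((u,ys[-1]))
for n,P in (("front",L),("back",Rr),("right",B)):
    Q=ray(d,P,15).astype(np.float32); f=cv2.fitLine(Q,cv2.DIST_HUBER,0,.01,.01).ravel(); print(n,f, "deg",np.degrees(np.arctan2(f[1],f[0])))
    if n!="right": print("x at y=206:",f[2]+(206-f[3])*f[0]/f[1])
    else: print("y at x=527:",f[3]+(527-f[2])*f[1]/f[0])
E
python3 bd.py
```

```text
[[18, 125, 129], [120, 15, 123], [126, 11, 113], [15, 23, 153], [21, 23, 155], [21, 22, 160], [150, 6, 122], [0, 0, 124]] [[18, 23, 146], [20, 26, 146], [15, 24, 149], [20, 29, 104], [18, 18, 70], [36, 18, 70], [10, 33, 70], [150, 4, 122], [111, 14, 124], [16, 133, 157], [18, 123, 151]]
front [2.4727641e-02 9.9969423e-01 4.3739297e+02 1.8405826e+02] deg 88.58306
x at y=206: 437.9357
back [2.3872210e-02 9.9971503e-01 6.1501019e+02 1.6699934e+02] deg 88.63209
x at y=206: 615.94147
right [ 9.9974167e-01 -2.2728952e-02  4.8721375e+02  9.7692596e+01] deg -1.302385
y at x=527: 96.78806
```

View pics/m5.png

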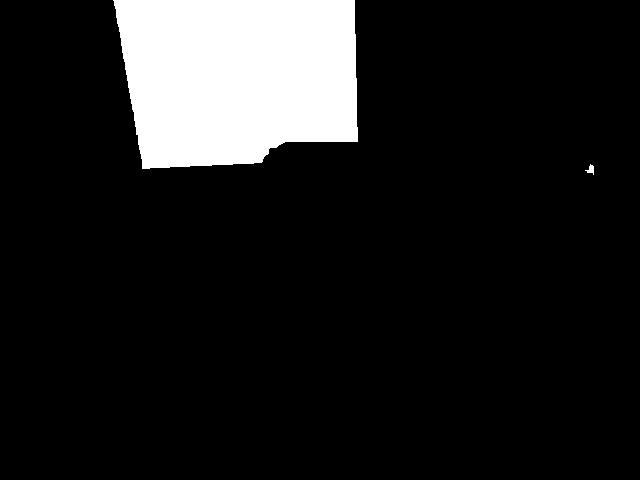

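arm_command([
  {"grip": 0.02,"travel": [0.005,0.035,-0.01],"twist": [0,0,1]},
  {"grip": 0.02,"travel": [0.01,0.075,-0.04],"twist": [0,0,3]},
  {"grip": 0.02,"travel": [0.015,0.11,-0.07],"twist": [0,0,3]},
  {"grip": 0.02,"travel": [0.02,0.135,-0.1],"twist": [0,0,3]},
  {"grip": 0.02,"travel": [0.02,0.15,-0.13],"twist": [0,0,3]},
])

```text
t: 5.25
tcp_pos: [602.5, 205.1, 108.2]
tool_rot: [0.707, -0.707, 0.008, -0.011]
contact_force: [0.9, -0.5, -1.8]
finger_gap: 31.2
```

arm_command([
  {"grip": 0.02,"travel": [0,0,-0.01],"twist": [0,0,0]},
  {"grip": 0.02,"travel": [0,0,-0.025],"twist": [0,0,0]},
  {"grip": 0.02,"travel": [0,0,-0.04],"twist": [0,0,0]},
  {"grip": 0.02,"travel": [0,0,-0.048],"twist": [0,0,0]},
  {"grip": 0.02,"travel": [0,0,-0.048],"twist": [0,0,0]},
])

```text
t: 5.67
tcp_pos: [599.4, 201.9, 58.2]
tool_rot: [-0.706, 0.708, -0.011, 0.008]
contact_force: [0.5, -0.9, -1.1]
finger_gap: 31.7
```

Run:
```python
from h import *
o=arm.observe(); print(o["tcp_pos"],o["finger_gap"],o["contact_force"])
d=grab("side","side6"); cv2.imwrite("pics/c6.png",cv2.resize(d["img"][220:400,180:400,::-1],None,fx=3,fy=3))
```

```text
[599.4038281  201.93084443  58.19448643] 31.681050515596326 [ 0.51370022 -0.92818627 -1.12726472]
```

View pics/c6.png

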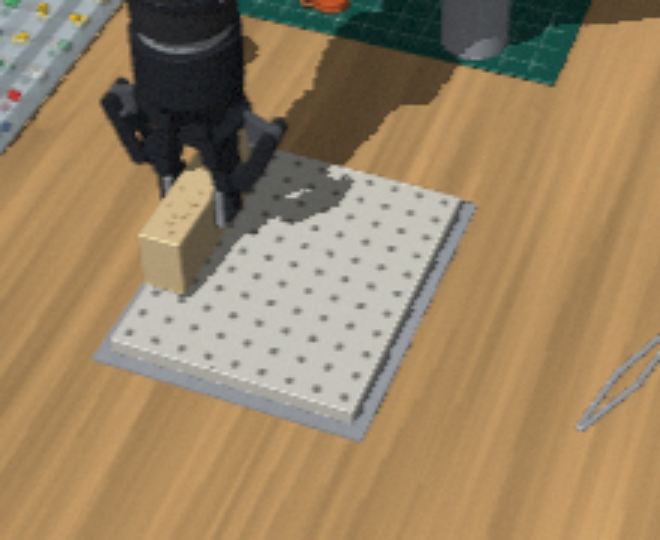

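arm_command([
  {"grip": 0.02,"travel": [0,0,-0.004],"twist": [0,0,0]},
  {"grip": 0.02,"travel": [0,0,-0.007],"twist": [0,0,0]},
  {"grip": 0.02,"travel": [0,0,-0.009],"twist": [0,0,0]},
  {"grip": 0.02,"travel": [0,0,-0.0095],"twist": [0,0,0]},
  {"grip": 0.02,"travel": [0,0,-0.0095],"twist": [0,0,0]},
])

```text
t: 6.13
tcp_pos: [601.0, 203.8, 51.0]
tool_rot: [0.707, -0.707, 0.009, -0.009]
contact_force: [-0.1, 1.0, -2.3]
finger_gap: 31.3
```

arm_command([
  {"grip": 0.02,"travel": [0,0,-0.001],"twist": [0,0,0]},
  {"grip": 0.02,"travel": [0,0,-0.002],"twist": [0,0,0]},
  {"grip": 0.02,"travel": [0,0,-0.002],"twist": [0,0,0]},
])

```text
t: 6.38
tcp_pos: [601.2, 203.9, 50.1]
tool_rot: [0.707, -0.707, 0.008, -0.009]
contact_force: [-2.3, -1.5, 7.3]
finger_gap: 31.3
```

arm_command([
  {"grip": 0.055,"travel": [0,0,0.001],"twist": [0,0,0]},
  {"grip": 0.055,"travel": [0,0,0.001],"twist": [0,0,0]},
  {"grip": 0.055,"travel": [0,0,0.001],"twist": [0,0,0]},
  {"grip": 0.055,"travel": [0,0,0.001],"twist": [0,0,0]},
])

```text
t: 6.72
tcp_pos: [601.1, 203.9, 49.8]
tool_rot: [0.707, -0.707, 0.009, -0.009]
contact_force: [-0.3, -0.8, -0.3]
finger_gap: 54.7
```

arm_command([
  {"grip": 0.055,"travel": [0,0,0.02],"twist": [0,0,0]},
  {"grip": 0.055,"travel": [0,0,0.055],"twist": [0,0,0]},
  {"grip": 0.055,"travel": [0,0,0.095],"twist": [0,0,0]},
  {"grip": 0.055,"travel": [0,0,0.135],"twist": [0,0,0]},
  {"grip": 0.055,"travel": [0,-0.04,0.155],"twist": [0,0,5]},
])

```text
t: 7.13
tcp_pos: [603.2, 171.8, 208.8]
tool_rot: [0.708, -0.705, -0.027, 0.022]
contact_force: [2.0, 0.6, 0.6]
finger_gap: 55.0
```

Run:
```python
from h import *
o=arm.observe(); print(o["tcp_pos"],o["finger_gap"],o["contact_force"])
d=grab("wrist","wrist7")
```

```text
[603.22356743 171.75779597 208.83676702] 55.04529268758234 [1.96233348 0.58206031 0.60258471]
```

View pics/wrist7.png

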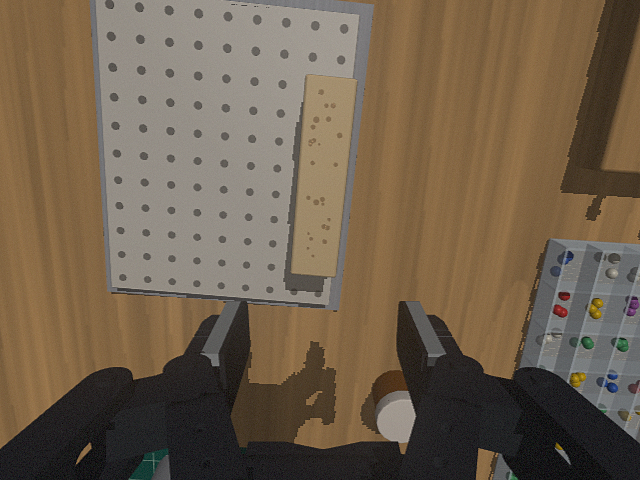

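arm_command([
  {"grip": 0.055,"travel": [0.002,-0.035,0],"twist": [0,0,6]},
  {"grip": 0.055,"travel": [0.004,-0.07,0],"twist": [0,0,12]},
  {"grip": 0.055,"travel": [0.006,-0.105,0],"twist": [0,0,18]},
  {"grip": 0.055,"travel": [0.008,-0.14,0],"twist": [0,0,24]},
  {"grip": 0.055,"travel": [0.01,-0.175,0],"twist": [0,0,30]},
])

```text
t: 7.6
tcp_pos: [610.6, -10.1, 203.0]
tool_rot: [0.676, -0.676, -0.206, 0.206]
contact_force: [0.3, -0.2, -0.5]
finger_gap: 55.1
```

arm_command([
  {"grip": 0.055,"travel": [0.002,-0.035,0],"twist": [0,0,6]},
  {"grip": 0.055,"travel": [0.004,-0.07,0],"twist": [0,0,12]},
  {"grip": 0.055,"travel": [0.006,-0.105,0],"twist": [0,0,18]},
  {"grip": 0.055,"travel": [0.008,-0.14,0],"twist": [0,0,24]},
  {"grip": 0.055,"travel": [0.01,-0.175,0],"twist": [0,0,30]},
])

```text
t: 8.02
tcp_pos: [620.5, -185.3, 203.0]
tool_rot: [0.6, -0.6, -0.374, 0.374]
contact_force: [0.8, -0.4, -0.4]
finger_gap: 54.8
```

arm_command([
  {"grip": 0.055,"travel": [0.002,-0.035,0],"twist": [0,0,4]},
  {"grip": 0.055,"travel": [0.004,-0.07,-0.02],"twist": [0,0,8]},
  {"grip": 0.055,"travel": [0.006,-0.105,-0.05],"twist": [0,0,12.5]},
  {"grip": 0.055,"travel": [0.008,-0.135,-0.07],"twist": [0,0,12.5]},
  {"grip": 0.055,"travel": [0.008,-0.135,-0.08],"twist": [0,0,12.5]},
])

```text
t: 8.43
tcp_pos: [626.7, -323.9, 118.9]
tool_rot: [0.559, -0.558, -0.433, 0.435]
contact_force: [-1.2, 0.7, 0.0]
finger_gap: 55.1
```

Run:
```python
from h import *
arm.get_image("wrist");d=grab("wrist","wrist8")
o=arm.observe(); print(o["tcp_pos"],o["tool_rot"],o["finger_gap"],o["joints"].round(2))
```

```text
[ 626.47971945 -318.82994326  119.58273332] [ 0.55943677 -0.55551422 -0.43415266  0.43582784] 54.7960031267161 [-0.47  0.58  0.06  1.05  0.   -0.23]
```

View pics/wrist8.png

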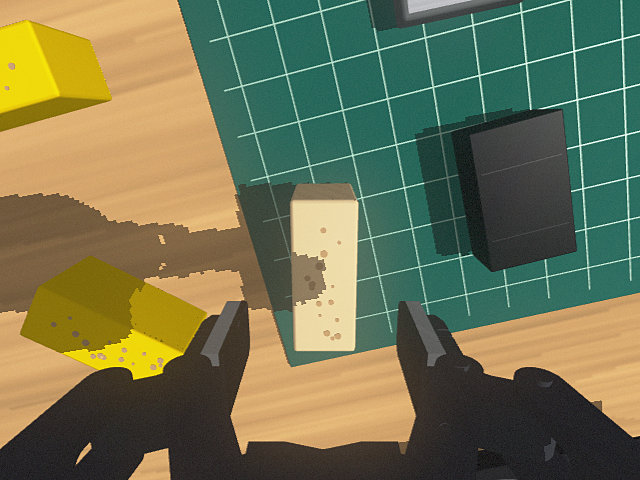

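Run:
```python
from h import *
d=arm.get_image("wrist"); o=arm.observe()
a=np.radians(76.1); j=np.array([np.cos(a),np.sin(a)]); w=np.array([-j[1],j[0]])
for p,z in [((207,314),50),((92,257),50),((155,370),50),((207,314),25),((292,201),53),((357,201),53),((355,350),53),((294,350),53)]:
    X=ray(d,[p],z)[0]; r=X-np.array([628.8,-320]); print(p,z,X.round(1),"jaw",(r@j).round(1),"w",(r@w).round(1))
cv2.imwrite("pics/c8.png",cv2.resize(d["img"][220:420,0:300,::-1],None,fx=2.6,fy=2.6))
```

```text
(207, 314) 50 [ 634.8 -382.1] jaw -58.9 w -20.7
(92, 257) 50 [ 591.5 -427.1] jaw -113.0 w 10.5
(155, 370) 50 [ 659.6 -419.9] jaw -89.6 w -53.9
(207, 314) 25 [ 645.3 -392.6] jaw -66.5 w -33.4
(292, 201) 53 [ 587.8 -323.7] jaw -13.5 w 38.9
(357, 201) 53 [ 595.2 -294.3] jaw 16.9 w 38.8
(355, 350) 53 [ 672.1 -312.6] jaw 17.5 w -40.2
(294, 350) 53 [ 664.3 -343.5] jaw -14.3 w -40.1
```

View pics/c8.png

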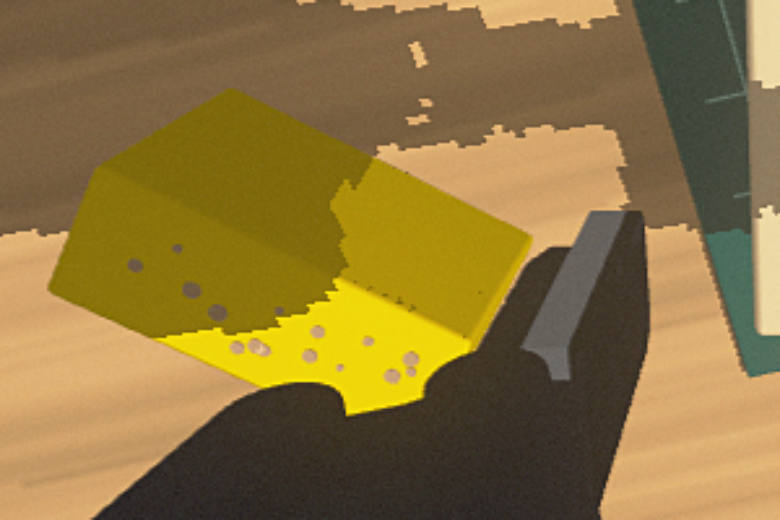

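arm_command([
  {"grip": 0.055,"travel": [0,0.001,-0.03],"twist": [0,0,0]},
  {"grip": 0.055,"travel": [0,0.001,-0.06],"twist": [0,0,0]},
  {"grip": 0.055,"travel": [0,0.001,-0.086],"twist": [0,0,0]},
  {"grip": 0.055,"travel": [0,0.001,-0.086],"twist": [0,0,0]},
  {"grip": 0.055,"travel": [0,0.001,-0.086],"twist": [0,0,0]},
])

```text
t: 9.0
tcp_pos: [628.6, -315.7, 37.6]
tool_rot: [0.557, -0.556, -0.436, 0.436]
contact_force: [-0.0, -0.8, 0.9]
finger_gap: 54.8
```

arm_command([
  {"grip": 0.02,"travel": [0,0,0],"twist": [0,0,0]},
  {"grip": 0.02,"travel": [0,0,0],"twist": [0,0,0]},
  {"grip": 0.02,"travel": [0,0,0],"twist": [0,0,0]},
  {"grip": 0.02,"travel": [0,0,0],"twist": [0,0,0]},
  {"grip": 0.02,"travel": [0,0,0],"twist": [0,0,0]},
])

```text
t: 9.42
tcp_pos: [631.1, -318.2, 40.8]
tool_rot: [-0.555, 0.558, 0.437, -0.435]
contact_force: [-1.0, 1.1, 7.8]
finger_gap: 31.2
```

arm_command([
  {"grip": 0.02,"travel": [0,0,0.01],"twist": [0,0,0]},
  {"grip": 0.02,"travel": [0,0,0.04],"twist": [0,0,0]},
  {"grip": 0.02,"travel": [0,0,0.08],"twist": [0,0,0]},
  {"grip": 0.02,"travel": [0,0,0.12],"twist": [0,0,0]},
  {"grip": 0.02,"travel": [0,0.02,0.15],"twist": [0,0,0]},
])

```text
t: 9.83
tcp_pos: [629.5, -300.6, 192.3]
tool_rot: [-0.556, 0.559, 0.435, -0.435]
contact_force: [0.5, -0.7, 0.2]
finger_gap: 31.3
```

arm_command([
  {"grip": 0.02,"travel": [-0.008,0.036,0],"twist": [0,0,1]},
  {"grip": 0.02,"travel": [-0.016,0.072,0],"twist": [0,0,2]},
  {"grip": 0.02,"travel": [-0.024,0.108,0],"twist": [0,0,3]},
  {"grip": 0.02,"travel": [-0.032,0.144,0],"twist": [0,0,4]},
  {"grip": 0.02,"travel": [-0.04,0.18,0],"twist": [0,0,5]},
])

```text
t: 10.25
tcp_pos: [588.5, -116.1, 188.9]
tool_rot: [-0.537, 0.538, 0.46, -0.459]
contact_force: [0.6, -0.3, -1.0]
finger_gap: 31.0
```

arm_command([
  {"grip": 0.02,"travel": [-0.008,0.036,0],"twist": [0,0,1]},
  {"grip": 0.02,"travel": [-0.016,0.072,0],"twist": [0,0,2]},
  {"grip": 0.02,"travel": [-0.024,0.108,0],"twist": [0,0,3]},
  {"grip": 0.02,"travel": [-0.032,0.144,0],"twist": [0,0,4]},
  {"grip": 0.02,"travel": [-0.04,0.18,0],"twist": [0,0,5]},
])

```text
t: 10.67
tcp_pos: [548.5, 64.1, 188.9]
tool_rot: [-0.516, 0.517, 0.483, -0.482]
contact_force: [0.2, -0.3, -1.6]
finger_gap: 30.9
```

arm_command([
  {"grip": 0.02,"travel": [-0.008,0.038,0],"twist": [0,0,1]},
  {"grip": 0.02,"travel": [-0.016,0.076,0],"twist": [0,0,2.5]},
  {"grip": 0.02,"travel": [-0.02,0.114,0],"twist": [0,0,2.5]},
  {"grip": 0.02,"travel": [-0.02,0.152,0],"twist": [0,0,2.5]},
  {"grip": 0.02,"travel": [-0.02,0.19,-0.01],"twist": [0,0,2.5]},
])

```text
t: 11.08
tcp_pos: [529.7, 255.0, 180.8]
tool_rot: [-0.505, 0.507, 0.496, -0.492]
contact_force: [2.2, 0.0, -0.8]
finger_gap: 31.0
```

arm_command([
  {"grip": 0.02,"travel": [0,0.035,-0.02],"twist": [0,0,0]},
  {"grip": 0.02,"travel": [0,0.049,-0.05],"twist": [0,0,0]},
  {"grip": 0.02,"travel": [0,0.049,-0.08],"twist": [0,0,0]},
  {"grip": 0.02,"travel": [0,0.049,-0.11],"twist": [0,0,0]},
  {"grip": 0.02,"travel": [0,0.049,-0.115],"twist": [0,0,0]},
])

```text
t: 11.5
tcp_pos: [525.8, 300.5, 58.4]
tool_rot: [0.506, -0.505, -0.492, 0.496]
contact_force: [-1.5, -0.3, -1.7]
finger_gap: 31.3
```

Run:
```python
from h import *
o=arm.observe(); print(o["tcp_pos"],o["finger_gap"],o["contact_force"])
d=grab("side","side9"); cv2.imwrite("pics/c9.png",cv2.resize(d["img"][200:420,150:400,::-1],None,fx=2.6,fy=2.6))
```

```text
[525.77016581 300.45425254  58.41900997] 31.27120980721701 [-1.45854675 -0.29385877 -1.67898507]
```

View pics/c9.png

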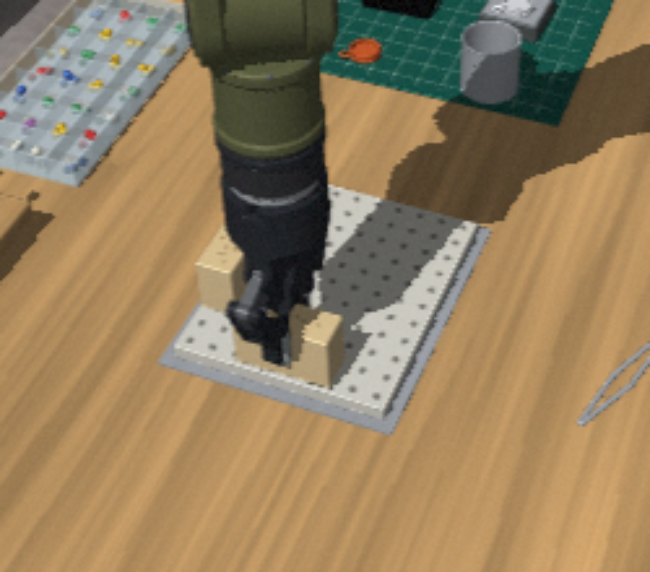

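arm_command([
  {"grip": 0.02,"travel": [0,0,-0.004],"twist": [0,0,0]},
  {"grip": 0.02,"travel": [0,0,-0.008],"twist": [0,0,0]},
  {"grip": 0.02,"travel": [0,0,-0.01],"twist": [0,0,0]},
  {"grip": 0.02,"travel": [0,0,-0.012],"twist": [0,0,0]},
  {"grip": 0.02,"travel": [0,0,-0.012],"twist": [0,0,0]},
])

```text
t: 11.97
tcp_pos: [530.2, 302.0, 52.8]
tool_rot: [-0.506, 0.506, 0.495, -0.493]
contact_force: [-0.8, -1.1, 7.8]
finger_gap: 30.9
```

arm_command([
  {"grip": 0.02,"travel": [0,0,-0.001],"twist": [0,0,0]},
  {"grip": 0.02,"travel": [0,0,-0.0015],"twist": [0,0,0]},
  {"grip": 0.02,"travel": [0,0,-0.0015],"twist": [0,0,0]},
])

```text
t: 12.22
tcp_pos: [530.2, 302.0, 52.8]
tool_rot: [-0.506, 0.507, 0.495, -0.493]
contact_force: [-5.7, -1.6, 19.0]
finger_gap: 30.9
```

arm_command([
  {"grip": 0.02,"travel": [0,0,0.0015],"twist": [0,0,0]},
  {"grip": 0.052,"travel": [0,0,0.0015],"twist": [0,0,0]},
  {"grip": 0.052,"travel": [0,0,0.0015],"twist": [0,0,0]},
  {"grip": 0.052,"travel": [0,0,0.0015],"twist": [0,0,0]},
  {"grip": 0.052,"travel": [0,0,0.0015],"twist": [0,0,0]},
])

```text
t: 12.63
tcp_pos: [529.0, 301.5, 50.3]
tool_rot: [0.506, -0.506, -0.494, 0.494]
contact_force: [0.0, 0.6, -0.8]
finger_gap: 52.0
```

arm_command([
  {"grip": 0.052,"travel": [0,0,0.02],"twist": [0,0,0]},
  {"grip": 0.052,"travel": [0,0,0.055],"twist": [0,0,0]},
  {"grip": 0.052,"travel": [0,0,0.095],"twist": [0,0,0]},
  {"grip": 0.052,"travel": [0,0,0.135],"twist": [0,0,0]},
  {"grip": 0.06,"travel": [0,-0.035,0.15],"twist": [0,0,0]},
])

```text
t: 13.05
tcp_pos: [531.6, 271.8, 206.2]
tool_rot: [-0.505, 0.505, 0.499, -0.492]
contact_force: [2.0, 0.7, 0.6]
finger_gap: 59.8
```

Run:
```python
from h import *
arm.get_image("wrist");d=grab("wrist","wrist10")
o=arm.observe(); print(o["tcp_pos"],o["finger_gap"],o["contact_force"])
```

```text
[530.94308439 264.84144142 204.52155336] 60.05289144220843 [-0.51141783  0.15011742 -0.1280983 ]
```

View pics/wrist10.png

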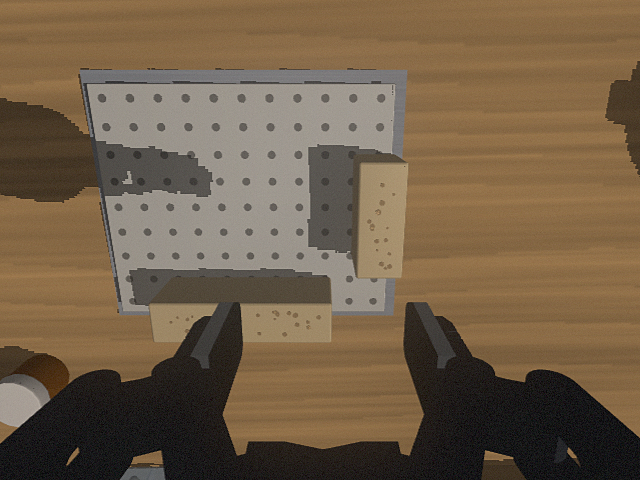

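arm_command([
  {"grip": 0.062,"travel": [0.006,-0.036,0],"twist": [0,0,0.5]},
  {"grip": 0.062,"travel": [0.012,-0.072,0],"twist": [0,0,1]},
  {"grip": 0.062,"travel": [0.018,-0.108,0],"twist": [0,0,1.5]},
  {"grip": 0.062,"travel": [0.024,-0.144,0],"twist": [0,0,1.5]},
  {"grip": 0.062,"travel": [0.03,-0.18,0],"twist": [0,0,1.5]},
])

```text
t: 13.57
tcp_pos: [558.4, 85.1, 199.4]
tool_rot: [0.5, -0.499, -0.5, 0.501]
contact_force: [1.3, -0.8, 0.6]
finger_gap: 62.0
```

arm_command([
  {"grip": 0.062,"travel": [0.006,-0.036,0],"twist": [0,0,0]},
  {"grip": 0.062,"travel": [0.012,-0.072,0],"twist": [0,0,0]},
  {"grip": 0.062,"travel": [0.018,-0.108,0],"twist": [0,0,0]},
  {"grip": 0.062,"travel": [0.024,-0.144,0],"twist": [0,0,0]},
  {"grip": 0.062,"travel": [0.03,-0.18,0],"twist": [0,0,0]},
])

```text
t: 13.98
tcp_pos: [588.5, -95.0, 199.3]
tool_rot: [0.5, -0.499, -0.5, 0.501]
contact_force: [1.3, -0.3, -0.2]
finger_gap: 61.6
```

arm_command([
  {"grip": 0.062,"travel": [0.008,-0.036,-0.01],"twist": [0,0,0]},
  {"grip": 0.062,"travel": [0.016,-0.072,-0.03],"twist": [0,0,0]},
  {"grip": 0.062,"travel": [0.024,-0.104,-0.05],"twist": [0,0,0]},
  {"grip": 0.062,"travel": [0.028,-0.116,-0.08],"twist": [0,0,0]},
  {"grip": 0.062,"travel": [0.028,-0.116,-0.08],"twist": [0,0,0]},
])

```text
t: 14.4
tcp_pos: [613.6, -211.5, 113.2]
tool_rot: [0.503, -0.498, -0.498, 0.501]
contact_force: [-1.6, 0.7, -1.9]
finger_gap: 62.0
```

Run:
```python
from h import *
arm.get_image("wrist");arm.get_image("wrist");d=grab("wrist","wrist11")
o=arm.observe(); print(o["tcp_pos"],o["finger_gap"],o["contact_force"])
import pickle; pickle.dump(d,open("pics/w11.pkl","wb"))
```

```text
[ 616.31750368 -208.69808838  119.88603451] 62.146006935098924 [ 0.19859901 -1.09566473 -0.56497357]
```

View pics/wrist11.png

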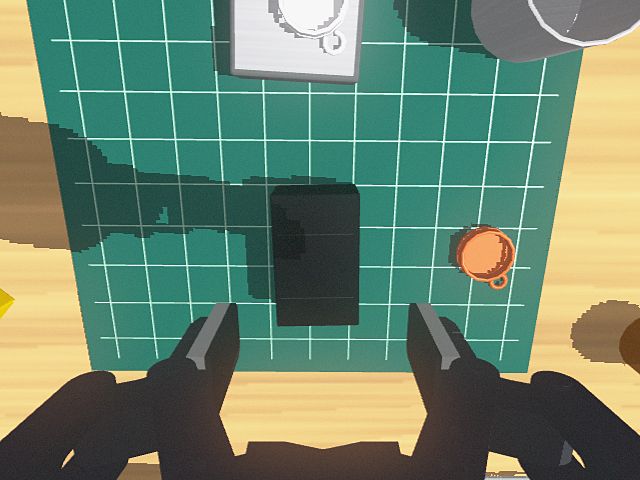

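Run:
```python
from h import *
import pickle
d=pickle.load(open("pics/w11.pkl","rb"))
im=d["img"]
P=ray(d,[(274,194),(358,193),(358,325),(277,326)],33); print(P.round(1),P.mean(0))
print(ray(d,[(487,253),(499,282),(458,250),(515,253)],11).round(1))
cv2.imwrite("pics/c11.png",cv2.resize(im[170:340,255:375,::-1],None,fx=3.4,fy=3.4))
cv2.imwrite("pics/c11b.png",cv2.resize(im[210:310,430:540,::-1],None,fx=5,fy=5))
```

```text
[[ 579.2 -233.4]
 [ 578.6 -190.6]
 [ 653.5 -188.7]
 [ 654.2 -234.2]] [ 616.36540613 -211.74004509]
[[ 618.3 -111.9]
 [ 636.7 -102.6]
 [ 616.4 -129.2]
 [ 618.3  -95.4]]
```

View pics/c11.png

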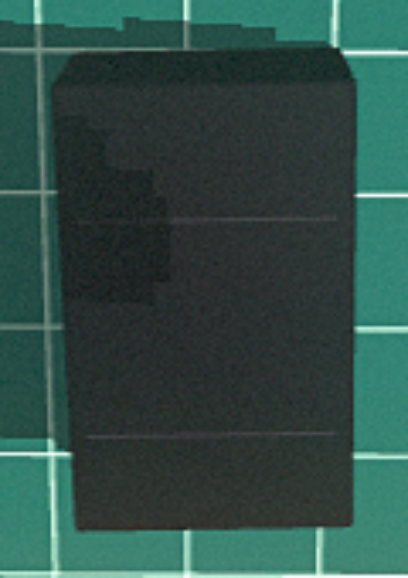

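View pics/c11b.png

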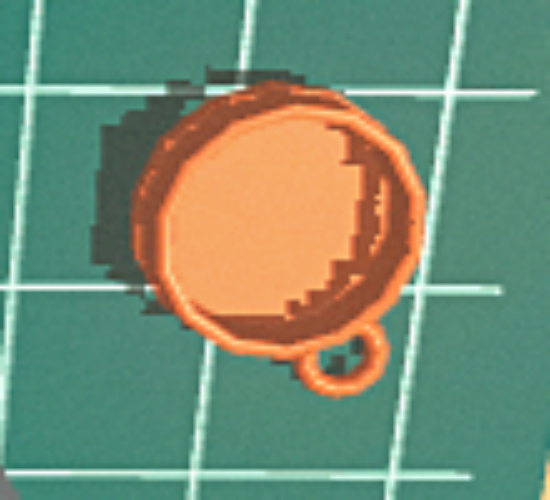

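arm_command([
  {"grip": 0.062,"travel": [0,-0.001,-0.035],"twist": [0,0,0]},
  {"grip": 0.062,"travel": [0,-0.001,-0.07],"twist": [0,0,0]},
  {"grip": 0.062,"travel": [0,-0.001,-0.088],"twist": [0,0,0]},
  {"grip": 0.062,"travel": [0,-0.001,-0.094],"twist": [0,0,0]},
  {"grip": 0.062,"travel": [0,-0.001,-0.094],"twist": [0,0,0]},
])

```text
t: 14.97
tcp_pos: [616.6, -209.0, 26.3]
tool_rot: [0.5, -0.499, -0.501, 0.501]
contact_force: [-0.0, -0.3, -0.5]
finger_gap: 61.7
```

arm_command([
  {"grip": 0.035,"travel": [0,0,0],"twist": [0,0,0]},
  {"grip": 0.035,"travel": [0,0,0],"twist": [0,0,0]},
  {"grip": 0.035,"travel": [0,0,0],"twist": [0,0,0]},
  {"grip": 0.035,"travel": [0,0,0],"twist": [0,0,0]},
  {"grip": 0.035,"travel": [0,0,0],"twist": [0,0,0]},
])

```text
t: 15.38
tcp_pos: [619.0, -210.8, 29.2]
tool_rot: [-0.498, 0.501, 0.501, -0.5]
contact_force: [-0.6, 1.3, 7.4]
finger_gap: 44.8
```

arm_command([
  {"grip": 0.035,"travel": [0,0,0.01],"twist": [0,0,0]},
  {"grip": 0.035,"travel": [0,0,0.04],"twist": [0,0,0]},
  {"grip": 0.035,"travel": [0,0,0.08],"twist": [0,0,0]},
  {"grip": 0.035,"travel": [0,0,0.12],"twist": [0,0,5]},
  {"grip": 0.035,"travel": [0,0.02,0.15],"twist": [0,0,10]},
])

```text
t: 15.8
tcp_pos: [617.8, -193.3, 181.1]
tool_rot: [-0.452, 0.456, 0.542, -0.542]
contact_force: [1.7, 1.1, 0.3]
finger_gap: 45.1
```

arm_command([
  {"grip": 0.035,"travel": [-0.008,0.033,0],"twist": [0,0,6]},
  {"grip": 0.035,"travel": [-0.016,0.066,0],"twist": [0,0,12]},
  {"grip": 0.035,"travel": [-0.024,0.099,0],"twist": [0,0,18]},
  {"grip": 0.035,"travel": [-0.032,0.132,0],"twist": [0,0,24]},
  {"grip": 0.035,"travel": [-0.04,0.165,0],"twist": [0,0,30]},
])

```text
t: 16.22
tcp_pos: [576.5, -24.2, 177.9]
tool_rot: [-0.296, 0.297, 0.642, -0.642]
contact_force: [-0.5, 0.8, -1.2]
finger_gap: 45.2
```

arm_command([
  {"grip": 0.035,"travel": [-0.008,0.033,0],"twist": [0,0,6]},
  {"grip": 0.035,"travel": [-0.016,0.066,0],"twist": [0,0,12]},
  {"grip": 0.035,"travel": [-0.024,0.099,0],"twist": [0,0,18]},
  {"grip": 0.035,"travel": [-0.032,0.132,0],"twist": [0,0,24]},
  {"grip": 0.035,"travel": [-0.04,0.165,0],"twist": [0,0,30]},
])

```text
t: 16.63
tcp_pos: [536.5, 141.1, 177.8]
tool_rot: [-0.12, 0.121, 0.697, -0.697]
contact_force: [-0.5, -1.7, -1.2]
finger_gap: 44.9
```

arm_command([
  {"grip": 0.035,"travel": [-0.004,0.033,0],"twist": [0,0,6]},
  {"grip": 0.035,"travel": [-0.01,0.06,-0.02],"twist": [0,0,12]},
  {"grip": 0.035,"travel": [-0.01,0.0685,-0.04],"twist": [0,0,18.5]},
  {"grip": 0.035,"travel": [-0.01,0.0685,-0.07],"twist": [0,0,18.5]},
  {"grip": 0.035,"travel": [-0.01,0.0685,-0.1],"twist": [0,0,18.5]},
])

```text
t: 17.05
tcp_pos: [527.9, 209.7, 77.5]
tool_rot: [-0.007, 0.009, 0.708, -0.707]
contact_force: [0.3, -0.5, 0.1]
finger_gap: 44.5
```

arm_command([
  {"grip": 0.035,"travel": [0,0,-0.01],"twist": [0,0,0]},
  {"grip": 0.035,"travel": [0,0,-0.02],"twist": [0,0,0]},
  {"grip": 0.035,"travel": [0,0,-0.028],"twist": [0,0,0]},
  {"grip": 0.035,"travel": [0,0,-0.028],"twist": [0,0,0]},
])

```text
t: 17.38
tcp_pos: [527.0, 207.8, 48.2]
tool_rot: [0.009, -0.009, -0.707, 0.707]
contact_force: [0.1, -0.4, 0.2]
finger_gap: 44.7
```

Run:
```python
from h import *
o=arm.observe(); print(o["tcp_pos"],o["tool_rot"],o["finger_gap"],o["contact_force"])
d=grab("side","side12"); cv2.imwrite("pics/c12.png",cv2.resize(d["img"][200:420,150:400,::-1],None,fx=2.6,fy=2.6))
```

```text
[526.96835798 207.76161453  48.19990023] [ 0.00894646 -0.00869781 -0.70698341  0.70712005] 44.651945174790036 [ 0.14276468 -0.39958232  0.19841281]
```

View pics/c12.png

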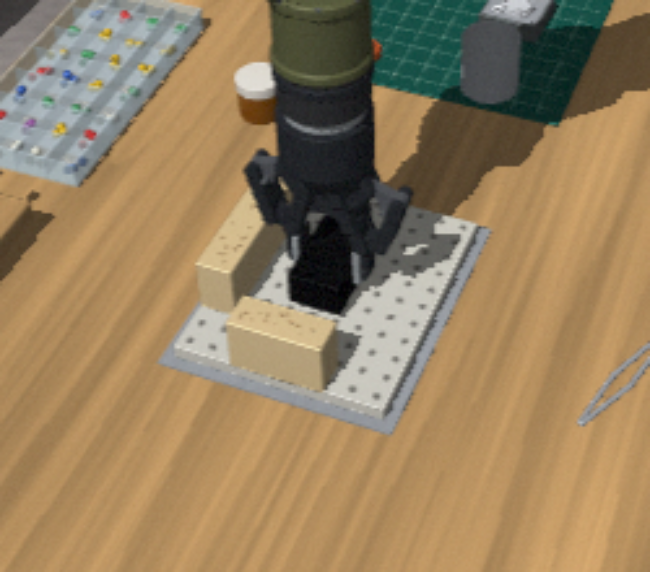

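arm_command([
  {"grip": 0.035,"travel": [0,-0.001,-0.003],"twist": [0,0,0]},
  {"grip": 0.035,"travel": [0,-0.001,-0.006],"twist": [0,0,0]},
  {"grip": 0.035,"travel": [0,-0.001,-0.008],"twist": [0,0,0]},
  {"grip": 0.035,"travel": [0,-0.001,-0.01],"twist": [0,0,0]},
  {"grip": 0.035,"travel": [0,-0.001,-0.01],"twist": [0,0,0]},
])

```text
t: 17.85
tcp_pos: [527.6, 207.1, 41.1]
tool_rot: [-0.008, 0.009, 0.707, -0.707]
contact_force: [-6.0, -3.6, 20.2]
finger_gap: 45.0
```

Contact, 20 N up. Release and rise.

arm_command([
  {"grip": 0.035,"travel": [0,0,0.002],"twist": [0,0,0]},
  {"grip": 0.06,"travel": [0,0,0.002],"twist": [0,0,0]},
  {"grip": 0.06,"travel": [0,0,0.002],"twist": [0,0,0]},
  {"grip": 0.06,"travel": [0,0,0.002],"twist": [0,0,0]},
])

```text
t: 18.18
tcp_pos: [526.9, 207.0, 40.3]
tool_rot: [-0.009, 0.009, 0.707, -0.707]
contact_force: [-0.4, 0.0, 0.6]
finger_gap: 60.0
```

arm_command([
  {"grip": 0.06,"travel": [0,0,0.02],"twist": [0,0,0]},
  {"grip": 0.06,"travel": [0,0,0.06],"twist": [0,0,0]},
  {"grip": 0.06,"travel": [0,0,0.1],"twist": [0,0,0]},
  {"grip": 0.06,"travel": [0,-0.02,0.14],"twist": [0,0,0]},
  {"grip": 0.06,"travel": [0,-0.05,0.16],"twist": [0,0,-7]},
])

```text
t: 18.6
tcp_pos: [528.5, 159.1, 204.3]
tool_rot: [-0.049, 0.052, 0.706, -0.704]
contact_force: [1.7, -0.3, 0.1]
finger_gap: 60.2
```

arm_command([
  {"grip": 0.055,"travel": [0.01,-0.03,0],"twist": [0,0,-3]},
  {"grip": 0.055,"travel": [0.02,-0.065,0],"twist": [0,0,-6]},
  {"grip": 0.055,"travel": [0.03,-0.1,0],"twist": [0,0,-9]},
  {"grip": 0.055,"travel": [0.04,-0.135,0],"twist": [0,0,-12]},
  {"grip": 0.055,"travel": [0.05,-0.17,0],"twist": [0,0,-15]},
])

```text
t: 19.02
tcp_pos: [577.1, -14.6, 200.3]
tool_rot: [-0.144, 0.144, 0.692, -0.692]
contact_force: [1.0, 0.4, -0.6]
finger_gap: 55.1
```

arm_command([
  {"grip": 0.055,"travel": [0.014,-0.03,-0.02],"twist": [0,0,-4]},
  {"grip": 0.055,"travel": [0.028,-0.06,-0.04],"twist": [0,0,-8]},
  {"grip": 0.055,"travel": [0.041,-0.09,-0.06],"twist": [0,0,-10.6]},
  {"grip": 0.055,"travel": [0.041,-0.0995,-0.08],"twist": [0,0,-10.6]},
  {"grip": 0.055,"travel": [0.041,-0.0995,-0.08],"twist": [0,0,-10.6]},
])

```text
t: 19.43
tcp_pos: [615.4, -114.8, 115.4]
tool_rot: [0.21, -0.206, -0.675, 0.676]
contact_force: [-1.1, 0.3, -1.4]
finger_gap: 55.1
```

Run:
```python
from h import *
arm.get_image("wrist");arm.get_image("wrist");d=grab("wrist","wrist13")
o=arm.observe(); print(o["tcp_pos"],o["finger_gap"],o["contact_force"])
import pickle; pickle.dump(d,open("pics/w13.pkl","wb"))
print(proj(d,[[618.5,-114,12]]))
```

```text
[ 617.65479213 -111.90110093  120.53185971] 55.121201749925525 [-0.70923405  0.15757721  0.06366812]
[[316.76103859 245.64883759]]
```

View pics/wrist13.png

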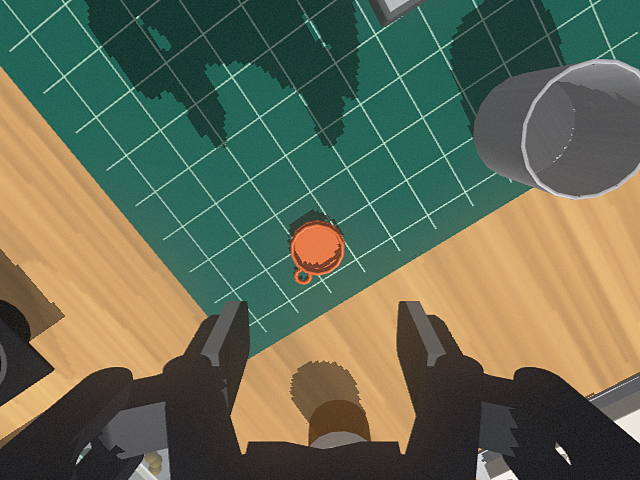

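Run:
```python
from h import *
import pickle
d=pickle.load(open("pics/w13.pkl","rb")); im=d["img"]
cv2.imwrite("pics/c13.png",cv2.resize(im[205:295,270:370,::-1],None,fx=6,fy=6,interpolation=0))
c=ray(d,[(318.5,247)],12)[0]; l=ray(d,[(302.5,277)],6)[0]; v=l-c
print(c,l,np.hypot(*v),np.degrees(np.arctan2(v[1],v[0])))
```

```text
[ 618.12480245 -112.74330274] [ 638.28709875 -100.61374034] 23.529650993822862 31.030959159189983
```

View pics/c13.png

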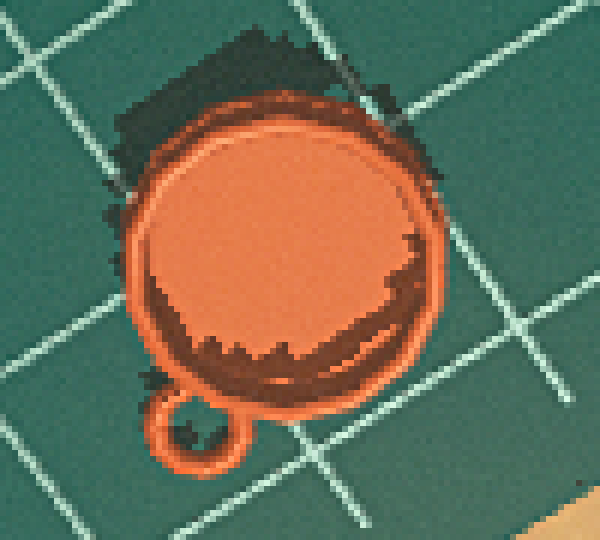

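Run:
```python
from h import *
import pickle
d=pickle.load(open("pics/w13.pkl","rb"))
c=ray(d,[(317.8,249.5)],12)[0]; l=ray(d,[(303.3,276.2)],6)[0]; v=l-c
print(c,l,np.hypot(*v),np.degrees(np.arctan2(v[1],v[0])))
print(ray(d,[(291.5,249.5),(344.5,249.5),(317.8,225),(317.8,274.5)],12))
```

```text
[ 619.33102285 -111.69762815] [ 637.57891582 -100.77235908] 21.268453218307364 30.909547752850887
[[ 632.10029487 -120.33121311]
 [ 606.36282883 -102.92954766]
 [ 610.97187585 -123.99237687]
 [ 628.18105083  -98.68088492]]
```

Run:
```python
from cell import arm
print(arm.tip_extent, [a for a in dir(arm) if a[0]!='_'])
```

```text
19.0 ['PlanningError', 'finish_job', 'get_image', 'observe', 'tip_extent']
```

arm_command([
  {"grip": 0.05,"travel": [0.001,0.002,-0.02],"twist": [0,0,-7]},
  {"grip": 0.05,"travel": [0.001,0.002,-0.04],"twist": [0,0,-14]},
  {"grip": 0.05,"travel": [0.001,0.002,-0.06],"twist": [0,0,-21]},
  {"grip": 0.05,"travel": [0.001,0.002,-0.075],"twist": [0,0,-25]},
  {"grip": 0.05,"travel": [0.001,0.002,-0.08],"twist": [0,0,-25]},
])

```text
t: 20.0
tcp_pos: [618.3, -108.8, 39.7]
tool_rot: [0.349, -0.348, -0.615, 0.616]
contact_force: [-0.1, -0.0, -1.0]
finger_gap: 50.2
```

arm_command([
  {"grip": 0.05,"travel": [0,0,-0.008],"twist": [0,0,0]},
  {"grip": 0.05,"travel": [0,0,-0.014],"twist": [0,0,0]},
  {"grip": 0.05,"travel": [0,0,-0.014],"twist": [0,0,0]},
  {"grip": 0.05,"travel": [0,0,-0.014],"twist": [0,0,0]},
])

```text
t: 20.33
tcp_pos: [619.4, -110.3, 27.1]
tool_rot: [-0.348, 0.348, 0.616, -0.616]
contact_force: [-0.3, 0.8, -0.7]
finger_gap: 50.0
```

Run:
```python
from h import *
arm.get_image("wrist");d=grab("wrist","wrist14")
o=arm.observe(); print(o["tcp_pos"],o["finger_gap"],o["contact_force"])
d=grab("side","side14"); cv2.imwrite("pics/c14.png",cv2.resize(d["img"][140:280,220:400,::-1],None,fx=3,fy=3))
```

```text
[ 619.620584   -110.48612194   27.34669444] 49.765509806046936 [ 0.1694384  -0.27127471  0.61334179]
```

View pics/wrist14.png

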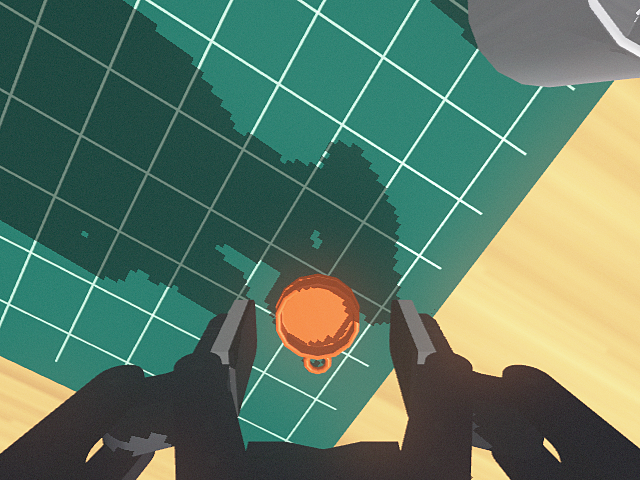

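View pics/c14.png

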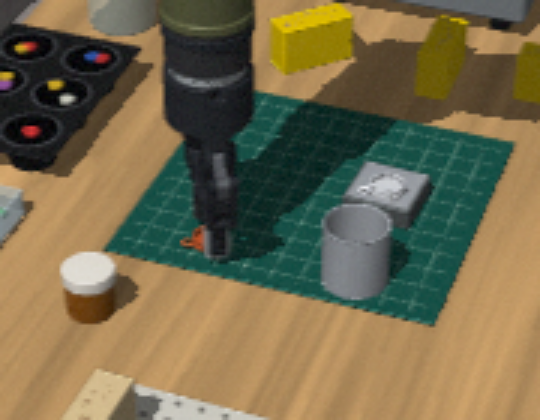

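arm_command([
  {"grip": 0.05,"travel": [0,-0.001,-0.003],"twist": [0,0,0]},
  {"grip": 0.05,"travel": [0,-0.001,-0.004],"twist": [0,0,0]},
  {"grip": 0.04,"travel": [0,-0.001,-0.004],"twist": [0,0,0]},
  {"grip": 0.04,"travel": [0,-0.001,-0.004],"twist": [0,0,0]},
])

```text
t: 20.82
tcp_pos: [618.8, -111.5, 22.3]
tool_rot: [0.348, -0.348, -0.615, 0.615]
contact_force: [0.2, -1.0, 0.0]
finger_gap: 40.4
```

arm_command([
  {"grip": 0.025,"travel": [0,0,0],"twist": [0,0,0]},
  {"grip": 0.025,"travel": [0,0,0],"twist": [0,0,0]},
  {"grip": 0.025,"travel": [0,0,0],"twist": [0,0,0]},
  {"grip": 0.025,"travel": [0,0,0],"twist": [0,0,0]},
])

```text
t: 21.15
tcp_pos: [619.1, -111.5, 22.8]
tool_rot: [-0.348, 0.348, 0.615, -0.615]
contact_force: [-1.4, -0.7, 4.2]
finger_gap: 29.3
```

arm_command([
  {"grip": 0.025,"travel": [0,0,0.005],"twist": [0,0,0]},
  {"grip": 0.025,"travel": [0,0,0.01],"twist": [0,0,0]},
  {"grip": 0.025,"travel": [0,0,0.02],"twist": [0,0,0]},
  {"grip": 0.025,"travel": [0,0,0.02],"twist": [0,0,0]},
])

```text
t: 21.48
tcp_pos: [620.3, -111.6, 44.7]
tool_rot: [-0.347, 0.349, 0.616, -0.615]
contact_force: [1.2, -0.1, 0.2]
finger_gap: 28.9
```

Run:
```python
from h import *
arm.get_image("wrist");d=grab("wrist","wrist15")
o=arm.observe(); print(o["tcp_pos"],o["finger_gap"],o["contact_force"])
cv2.imwrite("pics/c15.png",cv2.resize(d["img"][230:430,200:450,::-1],None,fx=3,fy=3))
```

```text
[ 619.65934317 -111.54367909   43.32270893] 29.314329675299078 [ 0.44394081  0.22724458 -1.41481194]
```

View pics/c15.png

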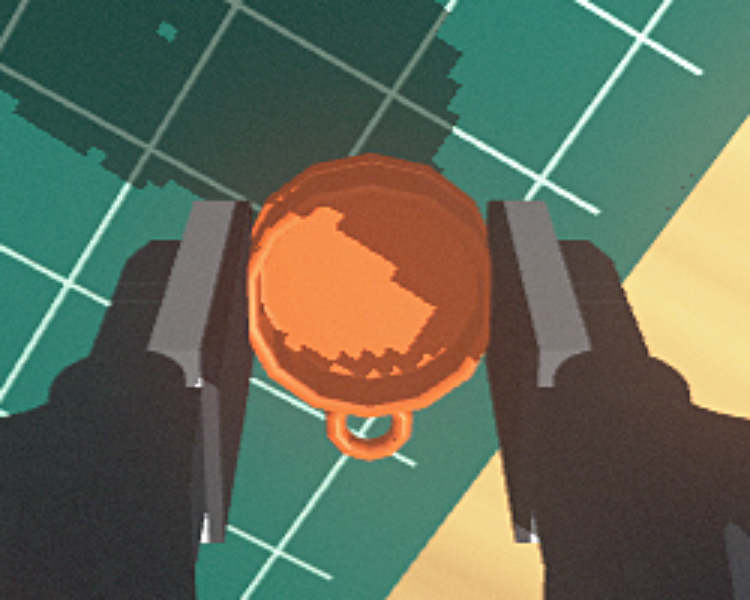

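arm_command([
  {"grip": 0.025,"travel": [0,0,0.03],"twist": [0,0,0]},
  {"grip": 0.025,"travel": [0,0,0.06],"twist": [0,0,0]},
  {"grip": 0.025,"travel": [0,0,0.09],"twist": [0,0,0]},
  {"grip": 0.025,"travel": [-0.005,0.02,0.11],"twist": [0,0,0]},
  {"grip": 0.025,"travel": [-0.012,0.05,0.11],"twist": [0,0,0]},
])

```text
t: 22.0
tcp_pos: [610.4, -63.3, 157.5]
tool_rot: [-0.346, 0.352, 0.616, -0.614]
contact_force: [1.6, 0.8, -0.7]
finger_gap: 29.5
```

arm_command([
  {"grip": 0.025,"travel": [-0.01,0.033,0],"twist": [0,0,0]},
  {"grip": 0.025,"travel": [-0.02,0.066,0],"twist": [0,0,0]},
  {"grip": 0.025,"travel": [-0.03,0.099,0],"twist": [0,0,0]},
  {"grip": 0.025,"travel": [-0.04,0.132,0],"twist": [0,0,0]},
  {"grip": 0.025,"travel": [-0.05,0.165,0],"twist": [0,0,0]},
])

```text
t: 22.42
tcp_pos: [556.1, 104.9, 152.3]
tool_rot: [0.348, -0.348, -0.615, 0.615]
contact_force: [0.1, 1.0, 0.8]
finger_gap: 28.9
```

arm_command([
  {"grip": 0.025,"travel": [-0.01,0.035,0],"twist": [0,0,0]},
  {"grip": 0.025,"travel": [-0.02,0.07,0],"twist": [0,0,0]},
  {"grip": 0.025,"travel": [-0.03,0.1,-0.02],"twist": [0,0,0]},
  {"grip": 0.025,"travel": [-0.03,0.104,-0.045],"twist": [0,0,0]},
  {"grip": 0.025,"travel": [-0.03,0.104,-0.065],"twist": [0,0,0]},
])

```text
t: 22.83
tcp_pos: [526.1, 210.0, 86.5]
tool_rot: [-0.347, 0.347, 0.616, -0.616]
contact_force: [-0.3, -0.7, 0.0]
finger_gap: 29.0
```

arm_command([
  {"grip": 0.025,"travel": [0,0,-0.005],"twist": [0,0,0]},
  {"grip": 0.025,"travel": [0,0,-0.01],"twist": [0,0,0]},
  {"grip": 0.025,"travel": [0,0,-0.01],"twist": [0,0,0]},
])

```text
t: 23.08
tcp_pos: [526.7, 207.1, 77.0]
tool_rot: [0.349, -0.348, -0.615, 0.616]
contact_force: [0.7, -0.8, 0.3]
finger_gap: 29.1
```

Run:
```python
from h import *
arm.get_image("wrist");d=grab("wrist","wrist16")
o=arm.observe(); print(o["tcp_pos"],o["finger_gap"],o["contact_force"])
d=grab("side","side16"); cv2.imwrite("pics/c16.png",cv2.resize(d["img"][220:400,180:400,::-1],None,fx=3,fy=3))
```

```text
[527.77444724 207.33065071  78.37654765] 29.248598703707707 [-0.51166566 -0.1130406   0.52075558]
```

View pics/wrist16.png

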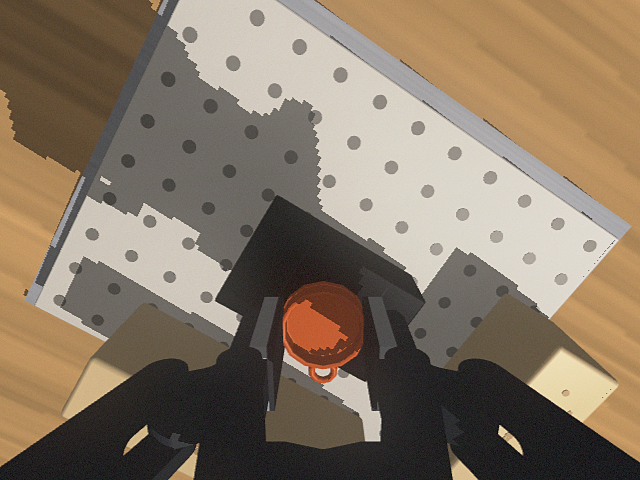

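View pics/c16.png

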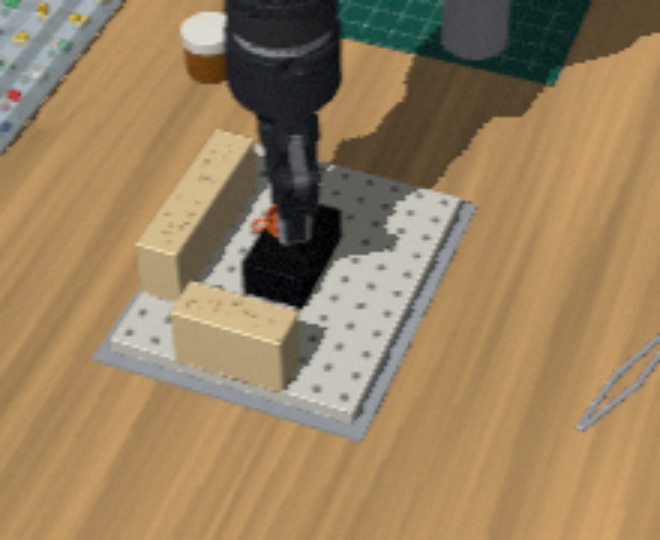

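arm_command([
  {"grip": 0.025,"travel": [0,-0.001,-0.004],"twist": [0,0,0]},
  {"grip": 0.025,"travel": [0,-0.001,-0.008],"twist": [0,0,0]},
  {"grip": 0.025,"travel": [0,-0.001,-0.01],"twist": [0,0,0]},
  {"grip": 0.025,"travel": [0,-0.001,-0.0115],"twist": [0,0,0]},
  {"grip": 0.025,"travel": [0,-0.001,-0.0115],"twist": [0,0,0]},
])

```text
t: 23.65
tcp_pos: [526.6, 206.4, 65.5]
tool_rot: [0.348, -0.348, -0.615, 0.616]
contact_force: [-0.2, -0.2, -0.0]
finger_gap: 29.5
```

arm_command([
  {"grip": 0.025,"travel": [0,0,-0.001],"twist": [0,0,0]},
  {"grip": 0.025,"travel": [0,0,-0.001],"twist": [0,0,0]},
  {"grip": 0.025,"travel": [0,0,-0.001],"twist": [0,0,0]},
])

```text
t: 23.9
tcp_pos: [527.0, 206.6, 65.0]
tool_rot: [-0.348, 0.348, 0.615, -0.615]
contact_force: [0.1, 0.1, -0.4]
finger_gap: 29.0
```

arm_command([
  {"grip": 0.025,"travel": [0,0,-0.001],"twist": [0,0,0]},
  {"grip": 0.025,"travel": [0,0,-0.0015],"twist": [0,0,0]},
  {"grip": 0.025,"travel": [0,0,-0.0015],"twist": [0,0,0]},
])

```text
t: 24.15
tcp_pos: [527.1, 206.7, 64.7]
tool_rot: [-0.348, 0.348, 0.616, -0.615]
contact_force: [-3.8, -1.3, 10.1]
finger_gap: 29.3
```

Contact. Release gently.

arm_command([
  {"grip": 0.025,"travel": [0,0,0.001],"twist": [0,0,0]},
  {"grip": 0.036,"travel": [0,0,0.001],"twist": [0,0,0]},
  {"grip": 0.042,"travel": [0,0,0.001],"twist": [0,0,0]},
  {"grip": 0.05,"travel": [0,0,0.001],"twist": [0,0,0]},
  {"grip": 0.05,"travel": [0,0,0.001],"twist": [0,0,0]},
])

```text
t: 24.57
tcp_pos: [526.8, 206.5, 64.2]
tool_rot: [0.348, -0.348, -0.615, 0.616]
contact_force: [0.1, 0.3, 0.6]
finger_gap: 50.0
```

arm_command([
  {"grip": 0.05,"travel": [0,0,0.015],"twist": [0,0,0]},
  {"grip": 0.05,"travel": [0,0,0.05],"twist": [0,0,0]},
  {"grip": 0.06,"travel": [0,0,0.085],"twist": [0,0,0]},
  {"grip": 0.07,"travel": [0,-0.03,0.115],"twist": [0,0,0]},
  {"grip": 0.084,"travel": [0,-0.06,0.14],"twist": [0,0,0]},
])

```text
t: 24.98
tcp_pos: [527.4, 147.2, 206.6]
tool_rot: [-0.347, 0.348, 0.616, -0.615]
contact_force: [0.9, -0.5, 0.1]
finger_gap: 80.1
```

Run:
```python
from h import *
arm.get_image("wrist");d=grab("wrist","wrist17")
o=arm.observe(); print(o["tcp_pos"],o["finger_gap"],o["contact_force"],o["joints"].round(2))
import pickle; pickle.dump(d,open("pics/w17.pkl","wb"))
```

```text
[529.42879773 144.28369394 209.17157193] 83.96959577352534 [ 0.09989508  0.43634988 -0.46953567] [ 0.27  0.23 -0.25  1.08 -0.   -0.27]
```

View pics/wrist17.png

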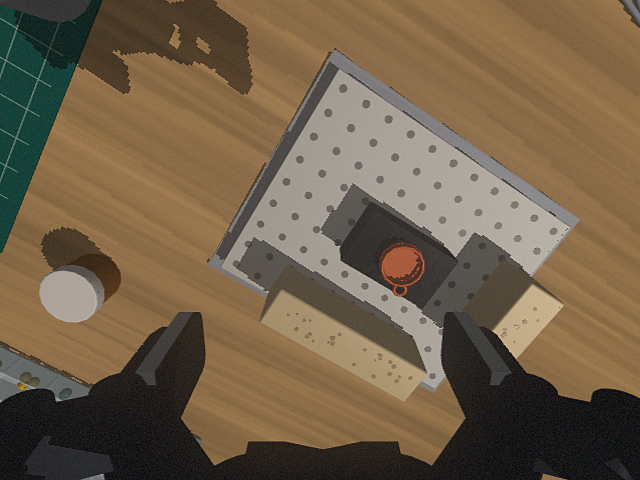

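Run:
```python
from h import *
import pickle
d=pickle.load(open("pics/w2.pkl","rb"))
o=np.array([170,25])
P=ray(d,[o+np.array(p)/3 for p in [(45,90),(228,105),(130,3),(150,197),(136.5,100)]],63);print(P)
```

```text
[[ 457.52224347 -101.73456145]
 [ 515.36832115 -106.05936745]
 [ 486.38468134  -76.74756357]
 [ 488.58054047 -133.69751351]
 [ 486.34642679 -104.62690756]]
```

arm_command([
  {"grip": 0.084,"travel": [-0.006,-0.03,0],"twist": [0,0,6.5]},
  {"grip": 0.084,"travel": [-0.012,-0.06,0],"twist": [0,0,13]},
  {"grip": 0.084,"travel": [-0.018,-0.09,0],"twist": [0,0,19.5]},
  {"grip": 0.084,"travel": [-0.024,-0.12,0],"twist": [0,0,26]},
  {"grip": 0.084,"travel": [-0.03,-0.15,0],"twist": [0,0,32.5]},
])

```text
t: 25.5
tcp_pos: [496.1, -4.2, 203.6]
tool_rot: [-0.16, 0.16, 0.689, -0.689]
contact_force: [0.1, -0.7, 0.3]
finger_gap: 84.0
```

arm_command([
  {"grip": 0.084,"travel": [-0.005,-0.03,-0.01],"twist": [0,0,6.5]},
  {"grip": 0.084,"travel": [-0.0105,-0.06,-0.02],"twist": [0,0,13]},
  {"grip": 0.084,"travel": [-0.0105,-0.09,-0.03],"twist": [0,0,19.5]},
  {"grip": 0.084,"travel": [-0.0105,-0.1,-0.04],"twist": [0,0,26.5]},
  {"grip": 0.084,"travel": [-0.0105,-0.1,-0.04],"twist": [0,0,26.5]},
])

```text
t: 25.92
tcp_pos: [484.8, -105.0, 161.9]
tool_rot: [-0.001, -0.001, 0.707, -0.707]
contact_force: [-0.7, 0.3, -0.5]
finger_gap: 84.1
```

Run:
```python
from h import *
arm.get_image("wrist");arm.get_image("wrist");d=grab("wrist","wrist18")
o=arm.observe(); print(o["tcp_pos"],o["finger_gap"],o["contact_force"],o["joints"].round(2))
import pickle; pickle.dump(d,open("pics/w18.pkl","wb"))
cv2.imwrite("pics/c18.png",cv2.resize(d["img"][150:400,200:440,::-1],None,fx=2.4,fy=2.4))
```

```text
[ 486.31014755 -102.69385314  164.19935793] 83.80403730080235 [-0.44755677 -0.23136394  0.46631301] [-0.21  0.18 -0.43  0.97  0.   -1.78]
```

View pics/wrist18.png

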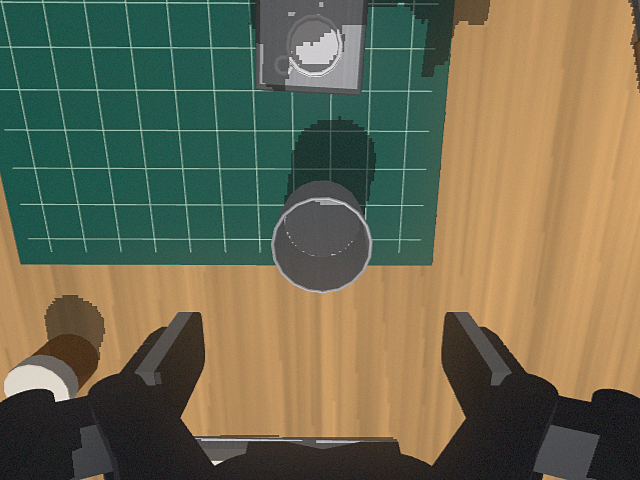

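Run:
```python
from h import *
import pickle
d=pickle.load(open("pics/w18.pkl","rb"))
print(ray(d,[(272.5,245),(371.5,245),(322,198),(322,292),(322,245)],63))
```

```text
[[ 513.27472448 -105.37744217]
 [ 457.09100607 -105.16397584]
 [ 485.08071143 -132.35637374]
 [ 485.30134878  -76.2158177 ]
 [ 485.18716042 -105.27072532]]
```

arm_command([
  {"grip": 0.084,"travel": [-0.001,-0.001,-0.035],"twist": [0,0,0]},
  {"grip": 0.084,"travel": [-0.001,-0.001,-0.07],"twist": [0,0,0]},
  {"grip": 0.084,"travel": [-0.001,-0.001,-0.1],"twist": [0,0,0]},
  {"grip": 0.084,"travel": [-0.001,-0.001,-0.122],"twist": [0,0,0]},
  {"grip": 0.084,"travel": [-0.001,-0.001,-0.122],"twist": [0,0,0]},
])

```text
t: 26.48
tcp_pos: [482.4, -102.4, 38.9]
tool_rot: [-0.002, -0.002, 0.708, -0.706]
contact_force: [-1.4, 0.4, -0.5]
finger_gap: 84.1
```

arm_command([
  {"grip": 0.05,"travel": [0,0,0],"twist": [0,0,0]},
  {"grip": 0.05,"travel": [0,0,0],"twist": [0,0,0]},
  {"grip": 0.05,"travel": [0,0,0],"twist": [0,0,0]},
  {"grip": 0.05,"travel": [0,0,0],"twist": [0,0,0]},
  {"grip": 0.05,"travel": [0,0,0],"twist": [0,0,0]},
])

```text
t: 26.9
tcp_pos: [487.3, -104.4, 44.6]
tool_rot: [-0.001, -0.001, -0.707, 0.707]
contact_force: [-1.0, 0.9, 8.6]
finger_gap: 57.0
```

arm_command([
  {"grip": 0.05,"travel": [0,0,0],"twist": [0,0,0]},
  {"grip": 0.05,"travel": [0,0,0.01],"twist": [0,0,0]},
  {"grip": 0.05,"travel": [0,0,0.03],"twist": [0,0,0]},
  {"grip": 0.05,"travel": [0,0,0.06],"twist": [0,0,0]},
  {"grip": 0.05,"travel": [0,0,0.06],"twist": [0,0,0]},
])

```text
t: 27.32
tcp_pos: [489.0, -105.3, 108.3]
tool_rot: [-0.003, -0.003, -0.706, 0.708]
contact_force: [2.0, -0.6, 0.3]
finger_gap: 57.2
```

Run:
```python
from h import *
arm.get_image("wrist");d=grab("wrist","wrist19")
o=arm.observe(); print(o["tcp_pos"],o["finger_gap"],o["contact_force"])
```

```text
[ 487.15076417 -104.86035111  104.67853993] 57.57610595507969 [ 0.12069758  0.02479699 -0.88001421]
```

View pics/wrist19.png

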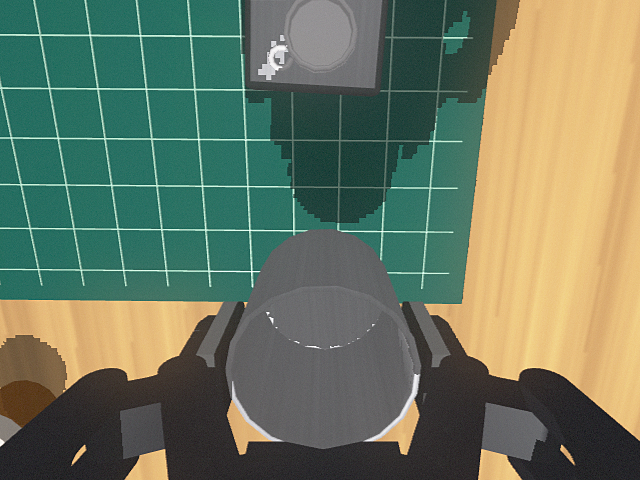

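arm_command([
  {"grip": 0.05,"travel": [0.008,0.033,0.005],"twist": [0,0,0]},
  {"grip": 0.05,"travel": [0.017,0.068,0.005],"twist": [0,0,0]},
  {"grip": 0.05,"travel": [0.026,0.103,0.005],"twist": [0,0,0]},
  {"grip": 0.05,"travel": [0.034,0.135,0],"twist": [0,0,0]},
  {"grip": 0.05,"travel": [0.0375,0.148,-0.01],"twist": [0,0,0]},
])

```text
t: 27.83
tcp_pos: [524.3, 47.0, 92.8]
tool_rot: [0.002, -0.0, 0.708, -0.707]
contact_force: [-0.2, 0.0, -0.8]
finger_gap: 57.3
```

arm_command([
  {"grip": 0.05,"travel": [0,0,-0.015],"twist": [0,0,0]},
  {"grip": 0.05,"travel": [0,0,-0.03],"twist": [0,0,0]},
  {"grip": 0.05,"travel": [0,0,-0.042],"twist": [0,0,0]},
  {"grip": 0.05,"travel": [0,0,-0.044],"twist": [0,0,0]},
  {"grip": 0.05,"travel": [0,0,-0.044],"twist": [0,0,0]},
])

```text
t: 28.25
tcp_pos: [521.3, 43.2, 46.9]
tool_rot: [0.001, 0.001, -0.707, 0.707]
contact_force: [-0.1, 0.4, -1.1]
finger_gap: 57.6
```

Run:
```python
from h import *
arm.get_image("wrist")
o=arm.observe(); print(o["tcp_pos"],o["finger_gap"],o["contact_force"])
d=grab("side","side20"); cv2.imwrite("pics/c20.png",cv2.resize(d["img"][190:390,200:420,::-1],None,fx=2.8,fy=2.8))
```

```text
[522.18432775  43.23736187  47.89459068] 57.51705402071993 [-0.12361818 -0.22239971 -0.97634994]
```

View pics/c20.png

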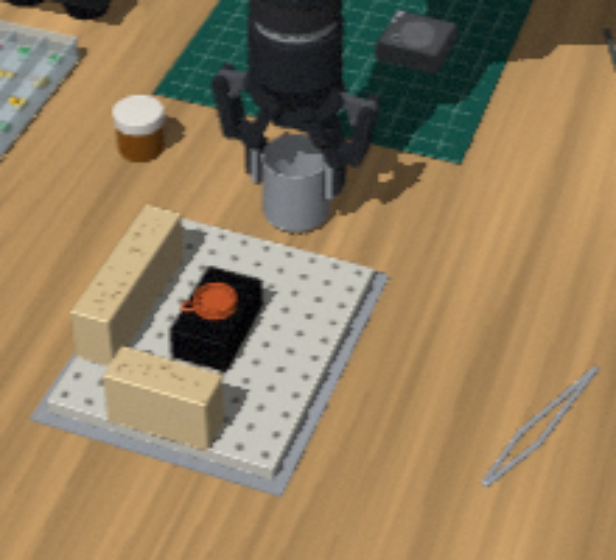

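arm_command([
  {"grip": 0.05,"travel": [0,0,-0.003],"twist": [0,0,0]},
  {"grip": 0.05,"travel": [0,0,-0.005],"twist": [0,0,0]},
  {"grip": 0.05,"travel": [0,0,-0.007],"twist": [0,0,0]},
  {"grip": 0.05,"travel": [0,0,-0.008],"twist": [0,0,0]},
  {"grip": 0.05,"travel": [0,0,-0.008],"twist": [0,0,0]},
])

```text
t: 28.77
tcp_pos: [523.3, 43.5, 41.7]
tool_rot: [-0.0, -0.0, -0.707, 0.707]
contact_force: [-3.1, -0.9, 11.3]
finger_gap: 57.3
```

arm_command([
  {"grip": 0.05,"travel": [0,0,-0.001],"twist": [0,0,0]},
  {"grip": 0.05,"travel": [0,0,-0.0015],"twist": [0,0,0]},
  {"grip": 0.05,"travel": [0,0,-0.0015],"twist": [0,0,0]},
])

```text
t: 29.02
tcp_pos: [523.4, 43.5, 41.6]
tool_rot: [-0.001, -0.001, -0.707, 0.707]
contact_force: [-8.7, -0.4, 25.3]
finger_gap: 57.4
```

Seated. Release and rise.

arm_command([
  {"grip": 0.05,"travel": [0,0,0.002],"twist": [0,0,0]},
  {"grip": 0.084,"travel": [0,0,0.002],"twist": [0,0,0]},
  {"grip": 0.084,"travel": [0,0,0.002],"twist": [0,0,0]},
  {"grip": 0.084,"travel": [0,0,0.002],"twist": [0,0,0]},
  {"grip": 0.084,"travel": [0,0,0.002],"twist": [0,0,0]},
])

```text
t: 29.43
tcp_pos: [522.8, 43.6, 40.6]
tool_rot: [0.0, 0.0, -0.707, 0.707]
contact_force: [0.2, -0.4, -1.2]
finger_gap: 84.0
```

arm_command([
  {"grip": 0.084,"travel": [0,0,0.02],"twist": [0,0,0]},
  {"grip": 0.084,"travel": [0,0,0.055],"twist": [0,0,0]},
  {"grip": 0.084,"travel": [0,0,0.095],"twist": [0,0,0]},
  {"grip": 0.084,"travel": [0,0,0.135],"twist": [0,0,0]},
  {"grip": 0.084,"travel": [0,0,0.17],"twist": [0,0,0]},
])

```text
t: 29.85
tcp_pos: [522.9, 43.6, 213.1]
tool_rot: [0.0, 0.0, 0.707, -0.707]
contact_force: [0.8, -0.5, 0.3]
finger_gap: 83.7
```

arm_command([
  {"grip": 0.084,"travel": [0,0.04,0.03],"twist": [0,0,0]},
  {"grip": 0.084,"travel": [0,0.08,0.06],"twist": [0,0,0]},
  {"grip": 0.084,"travel": [0,0.12,0.09],"twist": [0,0,0]},
  {"grip": 0.084,"travel": [0,0.16,0.12],"twist": [0,0,0]},
  {"grip": 0.084,"travel": [0,0.2,0.15],"twist": [0,0,0]},
])

```text
t: 30.27
tcp_pos: [522.6, 211.6, 337.0]
tool_rot: [0.0, -0.0, -0.707, 0.707]
contact_force: [1.1, 0.3, 0.2]
finger_gap: 83.7
```

Run:
```python
from h import *
import pickle
arm.get_image("wrist");arm.get_image("wrist");d=grab("wrist","wrist21")
o=arm.observe(); print(o["t"],o["tcp_pos"],o["finger_gap"],o["contact_force"])
pickle.dump(d,open("pics/w21.pkl","wb"))
for n in ("scene","side"): pickle.dump(grab(n,n+"21"),open(f"pics/{n}21.pkl","wb"))
```

```text
30.4167 [523.74913268 212.67735028 337.38982839] 83.66831695070488 [ 0.14132756 -0.6916158  -0.89379066]
```

View pics/wrist21.png

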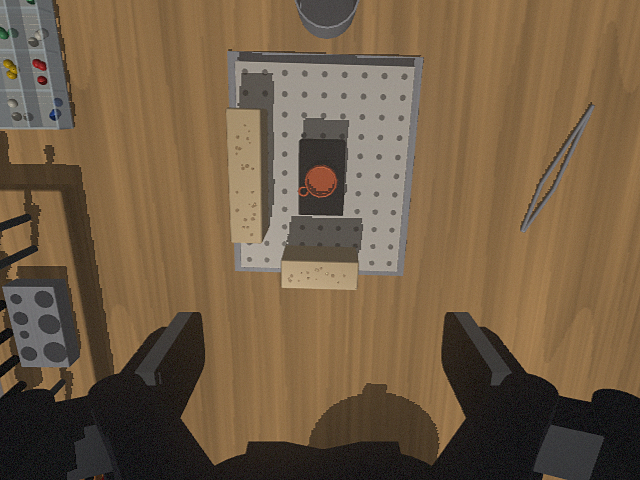

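View pics/scene21.png

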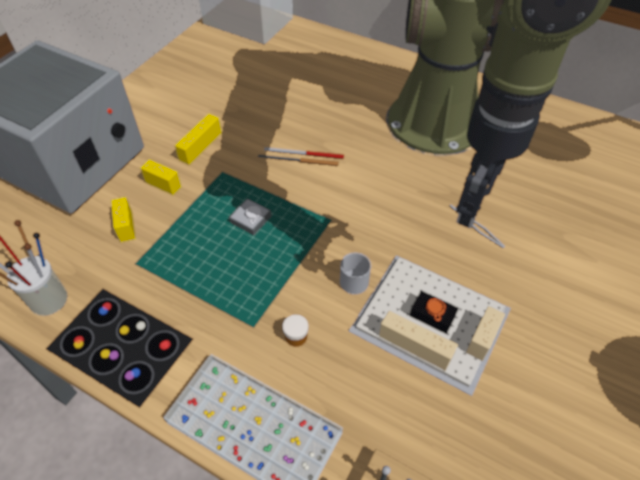

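View pics/side21.png

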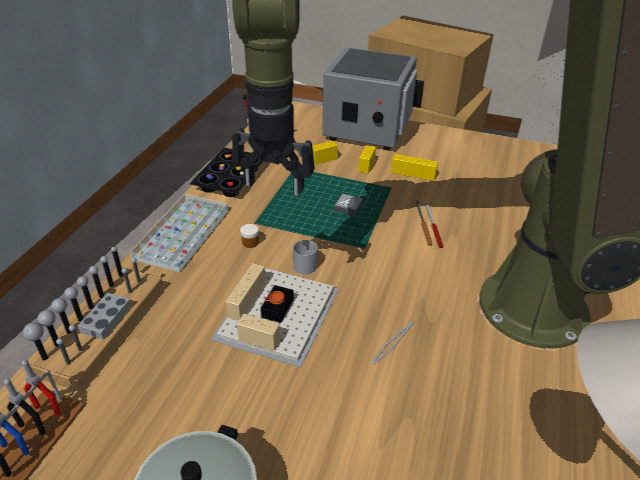

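Run:
```python
from h import *
import pickle
d=pickle.load(open("pics/w21.pkl","rb")); im=d["img"]; hsv=cv2.cvtColor(im,cv2.COLOR_RGB2HSV)
def bf(X):
    a=np.radians(-1.4); R=np.array([[np.cos(a),np.sin(a)],[-np.sin(a),np.cos(a)]]); return (np.asarray(X)-[527,206.5])@R.T
def rect(m,roi,z,n):
    x0,y0,x1,y1=roi; q=np.zeros(m.shape,np.uint8); q[y0:y1,x0:x1]=m[y0:y1,x0:x1]*255
    q=cv2.morphologyEx(q,cv2.MORPH_OPEN,np.ones((2,2),np.uint8));q=cv2.morphologyEx(q,cv2.MORPH_CLOSE,np.ones((5,5),np.uint8))
    c=max(cv2.findContours(q,0,1)[0],key=cv2.contourArea)[:,0]
    P=bf(ray(d,c,z)).astype(np.float32); r=cv2.minAreaRect(P); print(n,np.round(r[0],1),np.round(r[1],1),round(r[2],1))
cream=(hsv[...,0]>10)&(hsv[...,0]<26)&(hsv[...,1]>60)&(hsv[...,1]<112)&(hsv[...,2]>150)
print(hsv[180,245],hsv[275,320],hsv[255,320],hsv[300,320])
rect(cream,(222,104,266,246),65,"long"); rect(cream,(278,262,362,293),65,"short")
rect(hsv[...,2]<45,(296,136,350,218),45,"char")
cop=(hsv[...,0]<14)&(hsv[...,1]>120); rect(cop,(304,160,345,200),54,"cop")
s=pickle.load(open("pics/side21.pkl","rb")); e=pickle.load(open("pics/scene21.pkl","rb"))
cv2.imwrite("pics/e1.png",np.hstack([cv2.resize(x["img"][b:b+60,a:a+60,::-1],(390,390),interpolation=0) for x,a,b in ((s,275,225),(e,325,240))]))
cv2.imwrite("pics/e2.png",cv2.resize(im[90:300,215:370,::-1],None,fx=2.8,fy=2.8))
```

```text
[ 19  82 171] [ 19  84 185] [19 85 90] [ 17 127 147]
long [72.9  0.3] [ 30.5 128. ] 0.1
short [-2.2 97.6] [29.9 77.2] 89.9Traceback (most recent call last):
  File "<stdin>", line 14, in <module>
  File "<stdin>", line 9, in rect
ValueError: max() iterable argument is empty
```

Run:
```python
from h import *
import pickle
d=pickle.load(open("pics/w21.pkl","rb")); im=d["img"]; hsv=cv2.cvtColor(im,cv2.COLOR_RGB2HSV)
def bf(X):
    a=np.radians(-1.4); R=np.array([[np.cos(a),np.sin(a)],[-np.sin(a),np.cos(a)]]); return (np.asarray(X)-[527,206.5])@R.T
print(hsv[140:220:6,310].tolist(),hsv[128,325])
cop=((hsv[...,0]<14)&(hsv[...,1]>120)).astype(np.uint8); q=np.zeros_like(cop); q[160:205,308:345]=cop[160:205,308:345]
c=np.vstack(cv2.findContours(q,0,1)[0])[:,0]; print("cop",[np.round(x,1) for x in cv2.minEnclosingCircle(bf(ray(d,c,54)).astype(np.float32))])
s=pickle.load(open("pics/side21.pkl","rb")); e=pickle.load(open("pics/scene21.pkl","rb"))
cv2.imwrite("pics/e1.png",np.hstack([cv2.resize(x["img"][b:b+60,a:a+60,::-1],(390,390),interpolation=0) for x,a,b in ((s,275,225),(e,325,240))]))
cv2.imwrite("pics/e2.png",cv2.resize(im[90:300,215:370,::-1],None,fx=2.8,fy=2.8))
```

```text
[[18, 27, 47], [170, 42, 55], [21, 58, 57], [13, 58, 53], [18, 25, 51], [9, 167, 142], [8, 162, 156], [8, 167, 160], [8, 164, 170], [75, 10, 49], [6, 21, 61], [13, 51, 60], [25, 26, 59], [4, 22, 91]] [ 8 29 97]
cop [array([1.2, 1. ]), np.float64(16.7)]
```

View pics/e1.png

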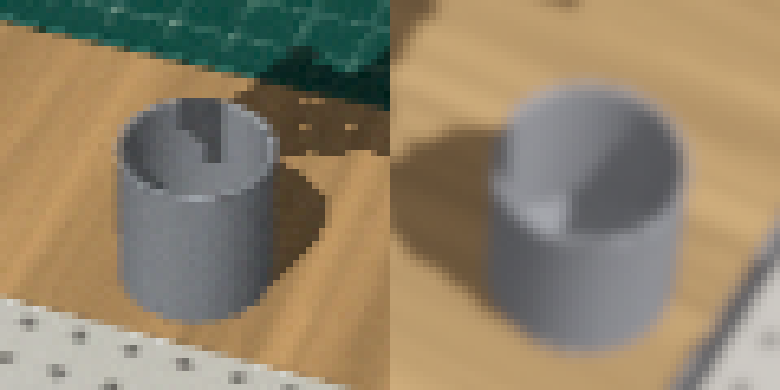

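View pics/e2.png

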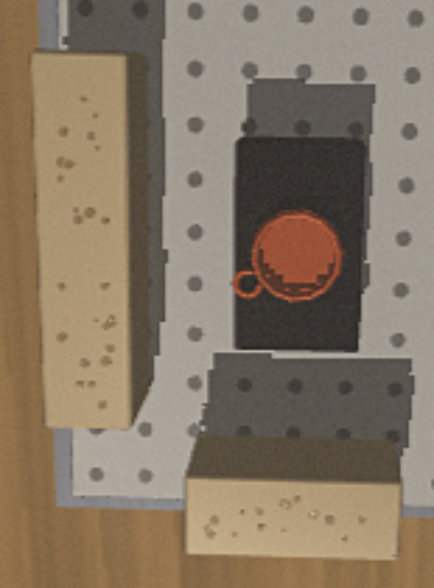

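Run:
```python
from h import *
import pickle
d=pickle.load(open("pics/w21.pkl","rb"))
def bf(X):
    a=np.radians(-1.4); R=np.array([[np.cos(a),np.sin(a)],[-np.sin(a),np.cos(a)]]); return (np.asarray(X)-[527,206.5])@R.T
o=np.array([215,90])
P=bf(ray(d,[o+np.array(p)/2.8 for p in [(236,139),(362,139),(358,352),(236,350)]],45)); print("char",P.round(1),P.mean(0))
s=pickle.load(open("pics/side21.pkl","rb")); e=pickle.load(open("pics/scene21.pkl","rb"))
print("beaker",bf(ray(s,[(305.4,247.9)],60)),bf(ray(e,[(355.2,264.6)],60)))
```

```text
char [[ 22.5 -37.8]
 [-21.6 -39.1]
 [-23.6  37.6]
 [ 21.5  38.2]] [-0.28101187 -0.2729109 ]
beaker [[  -2.11027885 -161.42059381]] [[   0.25588418 -163.27329461]]
```

Run:
```python
from cell import arm
print(arm.finish_job())
```

```text
the job is handed in; nothing more can be done
None
```

The soldering corner is set up and handed in at about 30 s. In the last pictures every piece stood upright and within tolerance.

I moved the long brick, short brick, charcoal block, copper pendant and beaker one at a time. Each was lowered until the wrist showed contact, then released and left clear of the arm.

| Piece | Measured, board frame (mm) | Target (mm) |
|---|---|---|
| Long brick | (73, 0), within about 0.1° | (74, 0) |
| Short brick | (−2, 98), within about 0.1° | (0, 94) |
| Charcoal block | (0, 0) | (0, 0) |
| Copper pendant | about 2 from the middle of the charcoal, open side up | 0 from the middle |
| Beaker | (−1, −162); its two views differ by about 2 | (0, −164) |

- **Short brick:** it sits about 4 mm outside its target, the largest deviation, but inside the 13 mm allowance.
- **Flux jar, bench block and silver pendant:** they looked unmoved between the first and last pictures. I compared those by eye and did not measure them.
- **Copper pendant grip:** the fingers read 29 mm on the 33 mm cup, which I did not explain. The hold was steady and it was set down normally.

No check failed. `finish_job()` reports no verdict, so I cannot confirm the official result.

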